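Make up the cigar conditioning rack

ROBOT

A 7-joint arm with a two-finger parallel gripper is mounted at the origin on a cart in front of the work surface, level with it; the furniture and walls round the work are solid. World frame = base frame: x ahead of the robot, y to its left, z up, the work surface at z = 0. Lengths are in mm, angles in rad, forces in N, time in s.
With the tool pointing down it reaches from about 425 to 875 mm from the base axis. Payload 8.4 kg.
Tool frame: the origin (TCP) lies midway between the tips of the shut fingers; the grasp point (between the pads) lies 19 mm behind it; z points along the fingers, y is the line along which they close (so a half turn about z gives the same grasp; the last joint's range is limited). The gripper opens to 85 mm and grips with 20 to 120 N. Pads are 22 mm wide; open, the fingers measure 114 mm over their backs; the gripper's body (76 mm by 85 mm) begins 54 mm behind the grasp point. The pads swing forward as they close: fully open they stand 13 mm farther back than shut.
Start: joints at [1.173, 0.333, 0.04, 1.465, -0.013, 1.343, -0.059], TCP at [191.32, -621.177, 231.308] pointing down, gripper open.
Joint ranges: [-2.58, 2.58], [-0.38, 2.09], [-1.3, 1.39], [0.25, 2.4], [-1.5, 4.64], [0.08, 2.09], [-2.65, 2.65]. Speed limits (rad/s): [2.22, 2.22, 2.79, 2.79, 3.14, 3.14, 3.14].

INTERFACE

Orientations are given as a rotation vector (axis times angle).
In Python, from station import read_state, capture, close_job gives the robot as it stands.
- The arm moves only by the tool apply_moves, never from a script. Its argument "increments" is a list of rows, each an object with "dr": the turn, a rotation vector about the world's x, y, z in rad, a list of three; "slide": the shift along the world's x, y, z in cm, a list of three; "claw": the opening, from 0 (shut) to 1 (fully open). In form: [{"dr": [ax, ay, az], "slide": [x, y, z], "claw": claw}, ...]. A call has 1 to 5 rows; each row shifts and turns the commanded pose from where the row before left it; what a row does not reach is not made up. A row lasts 1/10 s, in which the tool goes at most 50 mm and 8.59 degrees, less where a joint would pass 70% of its speed; a pose out of reach is approached as far as the arm can. A call with a gripper value outside its range is refused whole. The fingers move at their own pace and stop on an object; "squeeze" is the grip in N (left out, the last holds). Time passes only in rows, so rows that do not move let the fingers close. It gives the time, the measured TCP pose, the force, the opening and the grip force at its end, in the units of the state.
- read_state(): the state, without advancing time (a new reading comes with each control period).
- capture(name): name is "scene" or "top" or "wrist"; returns a dict with "color" (420x560x3 uint8, blue, green, red), "fx", "fy", "cx", "cy" (pixels), "D" ([k1, k2, p1, p2, k3] as OpenCV has them; the pictures are not rectified), "rvec" (rotation vector, rad) and "tvec" (3), from world to camera coordinates, as OpenCV has them. Camera axes: x right, y down, z forward; pixel columns grow to the right and rows downward; lengths in mm; the calibration is good to about 2 mm. A picture is of the moment at which its call begins. There is no depth.
- close_job(): hands the job in; it is judged then, once.
The state is a dict: "time": time; "joint_pos": joint angles; "joint_vel": joint speeds; "effort": joint torques, N m; "tool_pos": TCP position; "orientation": TCP orientation; "wrist_force": force on the tool from outside, world axes, zero at the start; "moment": the same for the moment, N m; "gripper_width": opening from 0.0 (shut) to 1.0 (fully open); "grip_force": force on a finger pad.
Only numpy, scipy, OpenCV 4.12 (cv2) and the standard library are available. Lean on these libraries where they do the work, as an engineer would, in place of code of your own. Each camera call takes 0.05 s, during which the arm holds its last target. There are 200 camera calls.

TASK

Make up the cigar conditioning rack: first pour all the clay pellets from the scoop into the dish in the middle of the base board, and stand the emptied scoop upright on the bare table. Then crib the four slats round the dish, two lying on the pair of inlaid strips that is farther apart and the other two crosswise on top of them, straight above the other pair of strips, and only then lay however many cigars there are flat across the two upper slats, centred on the board from end to end, crosswise to those slats and with a gap between one cigar and the next so that air can pass. Leave the paste pot and the weight where they stand.

Things in the scene. Friction and masses are not known exactly. Their poses are not given: they have to be found in the camera images.
- rack_base: fixed light wooden board 210 x 210 x 10 mm; origin at the centre of its underside, z up. White round dish fixed at its centre: outer diameter 72, inner 66 mm, rim 36 mm above the table. Dark inlaid strips cross like a #: one pair along the board's y at x = -74 and +74 mm (under the lower slats), one along its x at y = -53 and +53 mm (below the upper slats)
- dish (a point): centre of the dish's inner floor, 13 mm above the table
- lower_near (a point): on the board's top at x = -74 mm: where the underside centre of a lower slat goes; the slat runs along the board's y. Axes as the board's
- lower_far (a point): the same at x = +74 mm
- upper_left (a point): at y = +53 mm, 22 mm above the board's top: where the underside centre of an upper slat goes, resting across both lower slats; it runs along the board's x. Axes as the board's
- upper_right (a point): the same at y = -53 mm
- scoop: bare-metal cup, 43 mm wide at the foot, 70 mm at the rim, 48 mm high, wall 3 mm; wooden handle 14 mm wide, 10 mm thick along its +x from 31 to 113 mm from the cup's axis, middle 41 mm above the foot; its flat sides can be gripped at a slant. Origin at the foot's centre, z up. About 150 g, stands upright. Holds the pellets; they slide out when tipped 10 to 20 degrees beyond level
- scoop_grip (a point): point in the middle of the handle's section, 85 mm from the cup's axis, 41 mm above the foot; axes as the scoop's. At the start the handle's end may hang over the board's edge, where it would be in the way of the slats
- pellet_1: loose terracotta pellet, a stubby cylinder 15 mm in diameter and 13 mm high, 10 g; origin at the centre of one end face, z along its axis. It is in the scoop at the start
- pellet_2: loose terracotta pellet, a stubby cylinder 15 mm in diameter and 13 mm high, 10 g; origin at the centre of one end face, z along its axis. It is in the scoop at the start
- pellet_3: loose terracotta pellet, a stubby cylinder 15 mm in diameter and 13 mm high, 10 g; origin at the centre of one end face, z along its axis. It is in the scoop at the start
- pellet_4: loose terracotta pellet, a stubby cylinder 15 mm in diameter and 13 mm high, 10 g; origin at the centre of one end face, z along its axis. One to three of pellet_4 to pellet_6 are there, in the scoop at the start
- pellet_5: loose terracotta pellet, a stubby cylinder 15 mm in diameter and 13 mm high, 10 g; origin at the centre of one end face, z along its axis. One to three of pellet_4 to pellet_6 are there, in the scoop at the start
- pellet_6: loose terracotta pellet, a stubby cylinder 15 mm in diameter and 13 mm high, 10 g; origin at the centre of one end face, z along its axis. One to three of pellet_4 to pellet_6 are there, in the scoop at the start
- slat_1: loose wooden slat, 190 (its x) x 22 x 22 mm, 50 g; origin at the centre of its underside, z up. At the start the four lie in two parallel piles of two: slat_3 on slat_1, slat_4 on slat_2
- slat_2: loose wooden slat, 190 (its x) x 22 x 22 mm, 50 g; origin at the centre of its underside, z up. At the start the four lie in two parallel piles of two: slat_3 on slat_1, slat_4 on slat_2
- slat_3: loose wooden slat, 190 (its x) x 22 x 22 mm, 50 g; origin at the centre of its underside, z up. At the start the four lie in two parallel piles of two: slat_3 on slat_1, slat_4 on slat_2
- slat_4: loose wooden slat, 190 (its x) x 22 x 22 mm, 50 g; origin at the centre of its underside, z up. At the start the four lie in two parallel piles of two: slat_3 on slat_1, slat_4 on slat_2
- cigar_1: loose cigar, 16 x 146 (its y) x 15 mm, 15 g, rigid, does not roll; origin at the centre of its underside, z up. Two or three of the three cigars are there
- cigar_2: loose cigar, 17 x 152 (its y) x 16 mm, 15 g, rigid, does not roll; origin at the centre of its underside, z up. Two or three of the three cigars are there
- cigar_3: loose cigar, 15 x 149 (its y) x 14 mm, 15 g, rigid, does not roll; origin at the centre of its underside, z up. Two or three of the three cigars are there
- paste_pot: ceramic paste pot, 63 mm wide, 56 mm high, behind the board; a bystander. Origin at the centre of its underside
- weight: turned brass-coloured weight with a knob, 35 mm wide, 54 mm high, behind the board; a bystander. Origin at the centre of its underside
There are look-alikes about, which are no part of the job. Leave any green look-alike of the cigar_1 alone.

How it is judged (in metres and radians):
On the way, in this order (a step that is already met when the one before it is completed fails the run):
1. the scoop is tipped by more than 57 degrees, off the table and near the dish (angle between scoop's own z axis and vertical above 1 rad and height (world z) of scoop above 0.04 m and horizontal distance between scoop and dish below 0.2 m), for 0.1 s.
2. all the pellets are in the dish (horizontal distance between each of pellet_1, pellet_2, pellet_3, pellet_4, pellet_5, pellet_6 and dish below 0.034 m and z of pellet_1 in the frame of rack_base between 0.009 and 0.042 m and z of pellet_2 in the frame of rack_base between 0.009 and 0.042 m and z of pellet_3 in the frame of rack_base between 0.009 and 0.042 m and z of pellet_4 in the frame of rack_base between 0.009 and 0.042 m and z of pellet_5 in the frame of rack_base between 0.009 and 0.042 m and z of pellet_6 in the frame of rack_base between 0.009 and 0.042 m), for 0.2 s.
3. the four slats are in their places, two below and two crosswise on top (((x of slat_1 in the frame of rack_base between -0.084 and -0.064 m and y of slat_1 in the frame of rack_base between -0.018 and 0.018 m and z of slat_1 in the frame of rack_base between 0.004 and 0.016 m and angle between the x axis of slat_1 and the y axis of rack_base, either way round below 0.12 rad) or (x of slat_1 in the frame of rack_base between 0.064 and 0.084 m and y of slat_1 in the frame of rack_base between -0.018 and 0.018 m and z of slat_1 in the frame of rack_base between 0.004 and 0.016 m and angle between the x axis of slat_1 and the y axis of rack_base, either way round below 0.12 rad) or (y of slat_1 in the frame of rack_base between -0.063 and -0.043 m and x of slat_1 in the frame of rack_base between -0.018 and 0.018 m and z of slat_1 in the frame of rack_base between 0.026 and 0.038 m and angle between the x axis of slat_1 and the x axis of rack_base, either way round below 0.12 rad) or (y of slat_1 in the frame of rack_base between 0.043 and 0.063 m and x of slat_1 in the frame of rack_base between -0.018 and 0.018 m and z of slat_1 in the frame of rack_base between 0.026 and 0.038 m and angle between the x axis of slat_1 and the x axis of rack_base, either way round below 0.12 rad)) and ((x of slat_2 in the frame of rack_base between -0.084 and -0.064 m and y of slat_2 in the frame of rack_base between -0.018 and 0.018 m and z of slat_2 in the frame of rack_base between 0.004 and 0.016 m and angle between the x axis of slat_2 and the y axis of rack_base, either way round below 0.12 rad) or (x of slat_2 in the frame of rack_base between 0.064 and 0.084 m and y of slat_2 in the frame of rack_base between -0.018 and 0.018 m and z of slat_2 in the frame of rack_base between 0.004 and 0.016 m and angle between the x axis of slat_2 and the y axis of rack_base, either way round below 0.12 rad) or (y of slat_2 in the frame of rack_base between -0.063 and -0.043 m and x of slat_2 in the frame of rack_base between -0.018 and 0.018 m and z of slat_2 in the frame of rack_base between 0.026 and 0.038 m and angle between the x axis of slat_2 and the x axis of rack_base, either way round below 0.12 rad) or (y of slat_2 in the frame of rack_base between 0.043 and 0.063 m and x of slat_2 in the frame of rack_base between -0.018 and 0.018 m and z of slat_2 in the frame of rack_base between 0.026 and 0.038 m and angle between the x axis of slat_2 and the x axis of rack_base, either way round below 0.12 rad)) and ((x of slat_3 in the frame of rack_base between -0.084 and -0.064 m and y of slat_3 in the frame of rack_base between -0.018 and 0.018 m and z of slat_3 in the frame of rack_base between 0.004 and 0.016 m and angle between the x axis of slat_3 and the y axis of rack_base, either way round below 0.12 rad) or (x of slat_3 in the frame of rack_base between 0.064 and 0.084 m and y of slat_3 in the frame of rack_base between -0.018 and 0.018 m and z of slat_3 in the frame of rack_base between 0.004 and 0.016 m and angle between the x axis of slat_3 and the y axis of rack_base, either way round below 0.12 rad) or (y of slat_3 in the frame of rack_base between -0.063 and -0.043 m and x of slat_3 in the frame of rack_base between -0.018 and 0.018 m and z of slat_3 in the frame of rack_base between 0.026 and 0.038 m and angle between the x axis of slat_3 and the x axis of rack_base, either way round below 0.12 rad) or (y of slat_3 in the frame of rack_base between 0.043 and 0.063 m and x of slat_3 in the frame of rack_base between -0.018 and 0.018 m and z of slat_3 in the frame of rack_base between 0.026 and 0.038 m and angle between the x axis of slat_3 and the x axis of rack_base, either way round below 0.12 rad)) and ((x of slat_4 in the frame of rack_base between -0.084 and -0.064 m and y of slat_4 in the frame of rack_base between -0.018 and 0.018 m and z of slat_4 in the frame of rack_base between 0.004 and 0.016 m and angle between the x axis of slat_4 and the y axis of rack_base, either way round below 0.12 rad) or (x of slat_4 in the frame of rack_base between 0.064 and 0.084 m and y of slat_4 in the frame of rack_base between -0.018 and 0.018 m and z of slat_4 in the frame of rack_base between 0.004 and 0.016 m and angle between the x axis of slat_4 and the y axis of rack_base, either way round below 0.12 rad) or (y of slat_4 in the frame of rack_base between -0.063 and -0.043 m and x of slat_4 in the frame of rack_base between -0.018 and 0.018 m and z of slat_4 in the frame of rack_base between 0.026 and 0.038 m and angle between the x axis of slat_4 and the x axis of rack_base, either way round below 0.12 rad) or (y of slat_4 in the frame of rack_base between 0.043 and 0.063 m and x of slat_4 in the frame of rack_base between -0.018 and 0.018 m and z of slat_4 in the frame of rack_base between 0.026 and 0.038 m and angle between the x axis of slat_4 and the x axis of rack_base, either way round below 0.12 rad))), for 0.2 s.
At the end, for the whole second after the job is handed in: Pellets in the dish; slats within 10 mm across, 18 mm along and 7 deg of their places; cigars flat on both upper slats, crosswise within 10 deg, mid-length within 15 mm of the board's centre line, 88 mm of its middle sideways, centres 20 mm apart; scoop upright on the table; all at rest (all of step 2 and all of step 3 and x of cigar_1 in the frame of rack_base between -0.088 and 0.088 m and y of cigar_1 in the frame of rack_base between -0.015 and 0.015 m and z of cigar_1 in the frame of rack_base between 0.048 and 0.06 m and angle between the y axis of each of cigar_1, cigar_2, cigar_3 and the y axis of rack_base, either way round below 0.17 rad and x of cigar_2 in the frame of rack_base between -0.088 and 0.088 m and y of cigar_2 in the frame of rack_base between -0.015 and 0.015 m and z of cigar_2 in the frame of rack_base between 0.048 and 0.06 m and x of cigar_3 in the frame of rack_base between -0.088 and 0.088 m and y of cigar_3 in the frame of rack_base between -0.015 and 0.015 m and z of cigar_3 in the frame of rack_base between 0.048 and 0.06 m and distance between each of cigar_2, cigar_3 and cigar_1 above 0.02 m and distance between cigar_3 and cigar_2 above 0.02 m and linear speed of each of slat_1, slat_2, slat_3, slat_4, cigar_1, cigar_2, cigar_3, scoop below 0.02 m/s and angle between scoop's own z axis and vertical below 0.12 rad and height (world z) of scoop between -0.006 and 0.006 m); the robot touches nothing.
It fails at once if the paste pot is moved by more than 30 mm or the weight is (distance of any of paste_pot, weight from where it was at the start of the episode above 0.03 m).
Of pellet_4, pellet_5, pellet_6 only 1 to 3 are there at a start; the rules pass over those that are not, and their reading is None.
Of cigar_1, cigar_2, cigar_3 only 2 to 3 are there at a start; the rules pass over those that are not, and their reading is None.
At some moment in a run one of cigar_1, cigar_2, cigar_3 may be knocked a few centimetres aside while the robot is not near it.
It also fails if it takes over 192 s, if anything falls off the work surface, if the arm or the gripper's body presses on something with over 40 N, if the wrist force passes 120 N, or if a joint passes its speed limit or range.

## Working session

There is one attempt and no reset: what is moved stays moved. The work goes in short steps, Python scripts to look and compute and a tool call to move; the robot and the scene stay as the last step left them, time stands still between calls to the robot, and variables do not carry over. Pictures are saved under pics/ and viewed, at most 14 in all, crops included, and the job is handed in when it is done.

Besides the shell and the picture viewer there is one more tool, called after "Request:" by a JSON object that holds its "api" and its "payload". apply_moves: Moves the arm, as the interface text tells. Its arguments: {"type":"object","properties":{"increments":{"type":"array","items":{"type":"object","properties":{"dr":{"type":"array","items":{"type":"number"}},"slide":{"type":"array","items":{"type":"number"}},"claw":{"type":"number"}}}},"squeeze":{"type":"number"}},"required":["increments"]}

```bash
ls; mkdir -p pics; cat > h.py <<'E'
import numpy as np, cv2, pickle
from station import read_state, capture
def snap(name,tag):
    c=capture(name); cv2.imwrite(f'pics/{tag}.png',c['color']); pickle.dump(c,open(f'pics/{tag}.pkl','wb')); return c
def load(tag): return pickle.load(open(f'pics/{tag}.pkl','rb'))
def K(c): return np.array([[c['fx'],0,c['cx']],[0,c['fy'],c['cy']],[0,0,1.]])
def ray(c,p):
    u=cv2.undistortPoints(np.array([[p]],float),K(c),np.array(c['D'],float))[0,0]
    R=cv2.Rodrigues(np.array(c['rvec'],float))[0]; t=np.array(c['tvec'],float).ravel()
    return -R.T@t, R.T@np.array([u[0],u[1],1.])
def atz(c,p,z):
    o,d=ray(c,p); return o+d*(z-o[2])/d[2]
def tri(c1,p1,c2,p2):
    o1,d1=ray(c1,p1);o2,d2=ray(c2,p2)
    s=np.linalg.lstsq(np.c_[d1,-d2],o2-o1,rcond=None)[0]
    a,b=o1+s[0]*d1,o2+s[1]*d2; return (a+b)/2,np.linalg.norm(a-b)
def proj(c,X):
    return cv2.projectPoints(np.array(X,float).reshape(-1,3),np.array(c['rvec'],float),np.array(c['tvec'],float),K(c),np.array(c['D'],float))[0][:,0]
E
python3 - <<'E'
from h import *
a=snap('scene','s0');b=snap('top','t0')
for n in('s0','t0'):
    im=cv2.imread(f'pics/{n}.png'); cv2.imwrite(f'pics/{n}b.png',cv2.resize(im,(800,600),interpolation=cv2.INTER_CUBIC))
    print(ray(load(n),(280,210)))
print(read_state())
E
```

```text
pics
(array([-224.99541709,  876.44756344,  867.77199505]), array([ 0.55992432, -0.60688148, -0.56417455]))
(array([ 404.17260457,   42.25837911, 1168.30210235]), array([ 0.17449626, -0.02130452, -0.98468221]))
{'time': 0.1, 'joint_pos': array([ 1.17278699,  0.33384354,  0.0398658 ,  1.46622336, -0.01339831,
        1.34329432, -0.05850784]), 'joint_vel': array([-0.00013358, -0.0015621 , -0.00023734, -0.00230444,  0.00085674,
       -0.00086476,  0.0010532 ]), 'effort': array([ 5.34822088e-03, -6.60015464e+01,  1.37101438e+00, -4.06478906e+01,
        1.70547195e-02,  8.82077526e-03,  9.72591556e-05]), 'tool_pos': array([ 191.20049253, -620.79227919,  230.4881349 ]), 'orientation': array([-3.10514711e+00, -4.67380256e-01,  5.04662463e-04]), 'wrist_force': array([-0.6734768 , -0.30388432,  0.43316725]), 'moment': array([-0.05975886,  0.02926945, -0.03741854]), 'grip_force': 0.0, 'gripper_width': 1.0007829953238234}
```

View pics/t0b.png

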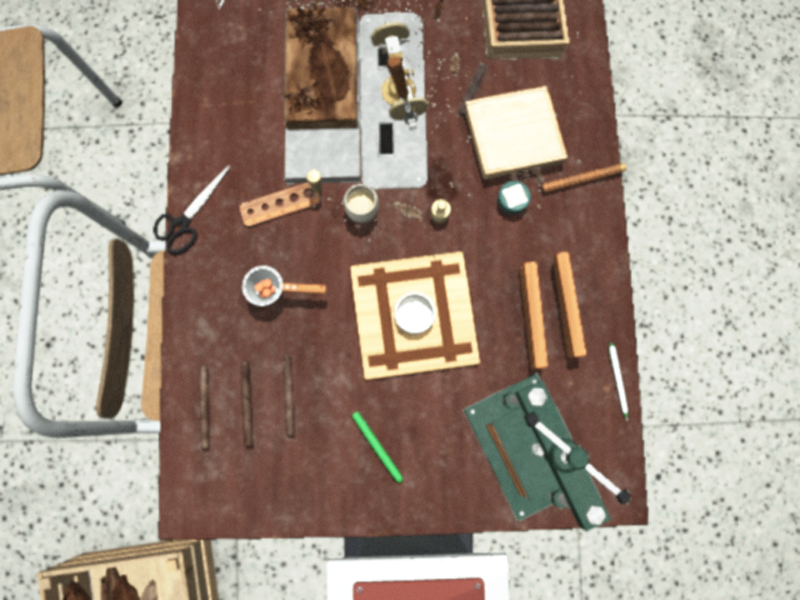

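View pics/s0b.png

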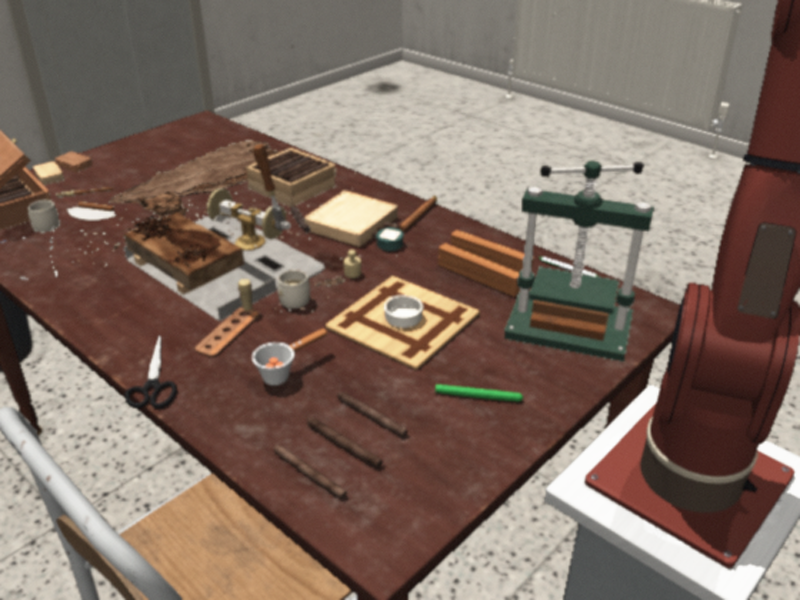

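Top view, 800x600 pixels: the board is at (415,315) with its dish at (414,314). The scoop is at (264,287) with its handle running to (326,290). The slat piles are at (535,315) and (570,305), and the three cigars at (205,408), (247,404) and (290,396). The pot is at (361,204) and the weight at (440,211). Look-alikes:
- Cigars: the green stick at (378,447), the pen at (620,382), the stick at (583,178), and the cigars in the box at (527,20).
- Slats: the wood in the press at (507,460).
- Scoop and dish: the teal pot at (514,197) and the pot at (361,204).

I'll take enlarged crops next.

```bash
python3 - <<'E'
from h import *
im=cv2.imread('pics/t0.png')[170:320,135:420]; cv2.imwrite('pics/t0c.png',cv2.resize(im,None,fx=2.8,fy=2.8,interpolation=cv2.INTER_CUBIC))
im=cv2.imread('pics/s0.png')[155:355,165:375]; cv2.imwrite('pics/s0c.png',cv2.resize(im,None,fx=3,fy=3,interpolation=cv2.INTER_CUBIC))
E
```

```text
(no output)
```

View pics/t0c.png

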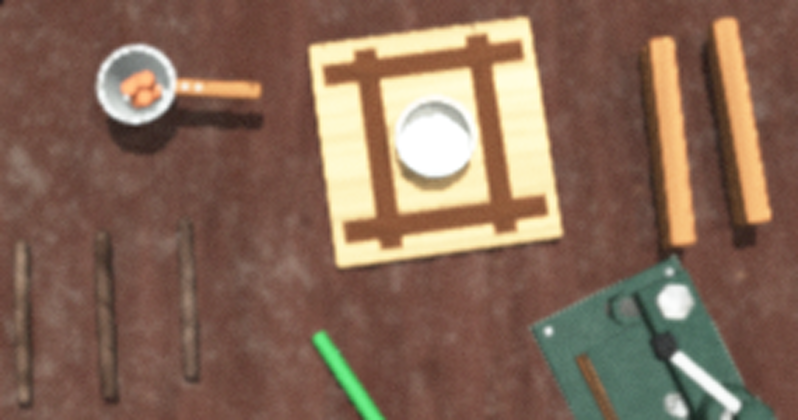

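View pics/s0c.png

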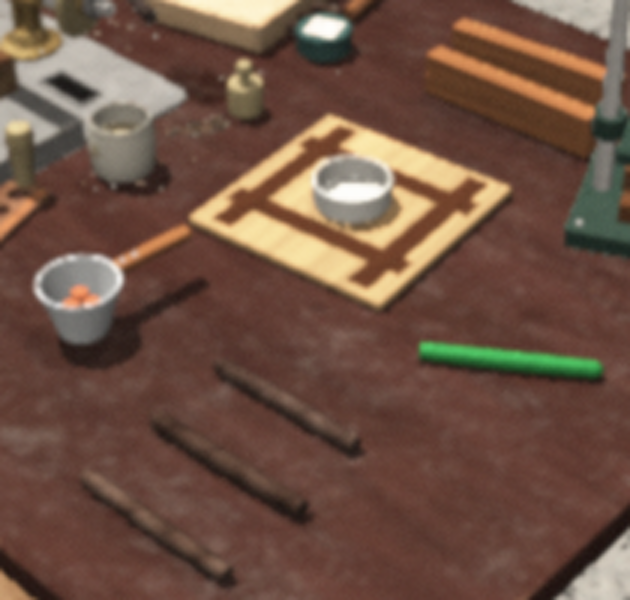

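In the top crop the scoop's rim centre is at (137,85) and its handle end at (260,90). The wider pair of strips runs left to right, at rows ~62 and ~217. The slat tops run (662,42)-(682,243) and (726,22)-(757,220), and the cigars run (23,242)-(25,404), (104,232)-(110,400) and (186,222)-(191,380). I'll work out the positions from these.

```bash
python3 - <<'E'
from h import *
T=load('t0');S=load('s0')
t=lambda X,Y:(135+(X+.5)/2.8-.5,170+(Y+.5)/2.8-.5)
s=lambda X,Y:(165+(X+.5)/3-.5,155+(Y+.5)/3-.5)
P=lambda n,a,z:print(n,atz(T,t(*a),z).round(1))
for n,a,z in [('brdTL',(309,45),10),('brdTR',(528,18),10),('brdBR',(562,238),10),('brdBL',(339,267),10),('dishrim',(435,139),36),('rim',(137,84),48),('hEnd',(260,90),46),('hStart',(178,87),46),
 ('p1 top',(662,40),44),('p1 bot',(682,245),44),('p2 top',(725,20),44),('p2 bot',(757,221),44),
 ('c1t',(23,242),14),('c1b',(25,404),14),('c2t',(104,232),14),('c2b',(110,400),14),('c3t',(186,222),14),('c3b',(191,380),14)]: P(n,a,z)
print('tri: dishrim',tri(T,t(435,139),S,s(353,182)),'rim',tri(T,t(137,84),S,s(79,282)),'hEnd',tri(T,t(260,90),S,s(187,232)))
for n,a,b in [('brdTL',(309,45),(190,217)),('brdTR',(528,18),(330,115)),('brdBR',(562,238),(510,189)),('brdBL',(339,267),(383,304)),('cig1t',(23,242),(88,478)),('cig1b',(25,404),(226,574)),('cig2t',(104,232),(162,420)),('cig2b',(110,400),(300,510)),('cig3t',(186,222),(220,369)),('cig3b',(191,380),(352,443)),('sl1top',(662,40),(440,55)),('sl2top',(725,20),(462,25))]:
    x,e=tri(T,t(*a),S,s(*b)); print(n,x.round(1),round(e,1))
E
```

```text
brdTL [676.4 107.3  10. ]
brdTR [697.8 -99.8  10. ]
brdBR [ 489.  -122.5   10. ]
brdBL [468.   83.2  10. ]
dishrim [580.2  -7.1  36. ]
rim [635.3 261.3  48. ]
hEnd [627.3 150.2  46. ]
hStart [632.  224.4  46. ]
p1 top [ 665.9 -218.6   44. ]
p1 bot [ 477.2 -225.7   44. ]
p2 top [ 683.7 -278.8   44. ]
p2 bot [ 496.8 -295.7   44. ]
c1t [497.4 372.4  14. ]
c1b [350.9 369.   14. ]
c2t [504.9 297.6  14. ]
c2b [353.1 291.7  14. ]
c3t [512.3 222.3  14. ]
c3b [369.4 218.4  14. ]
tri: dishrim (array([580.92708939,  -6.90913589,  33.46328807]), np.float64(0.9513080211074904)) rim (array([635.50160307, 261.52340801,  47.36416339]), np.float64(0.2908089154628508)) hEnd (array([628.23358832, 150.57799289,  40.63025565]), np.float64(0.4151522836799113))
brdTL [675.6 106.6   9.5] 2.2
brdTR [ 697.5 -100.    10.2] 0.8
brdBR [ 490.5 -121.5    9.4] 3.4
brdBL [467.3  82.6  10.3] 1.8
cig1t [497.5 374.6   4.1] 1.8
cig1b [351.7 371.2   8.9] 2.5
cig2t [503.7 297.8   5.7] 5.0
cig2b [354.6 294.    9.9] 4.3
cig3t [513.4 224.    3.1] 0.0
cig3b [371.3 220.3  12.3] 5.1
sl1top [ 664.8 -221.8   38.1] 6.2
sl2top [ 683.2 -280.8   40.5] 3.5
```

```bash
python3 - <<'E'
from h import *
from scipy.spatial.transform import Rotation as R
T=load('t0');S=load('s0')
f=1/1.4286
q=lambda a:(a[0]*f,a[1]*f)
for n,a,b in [('knob',(570,457),(593,170)),('handL',(531,419),(545,171)),('handR',(624,497),(640,165)),('beamL',(538,397),(530,197)),('beamR',(596,515),(645,214)),('baseL',(466,410),(510,330)),('baseBR',(520,518),(625,350))]:
    x,e=tri(T,q(a),S,q(b)); print(n,x.round(0),round(e,1))
# desired scoop orientation: h= handle dir, tool y perp, tool z slanted 40deg toward cup
h=np.array([np.cos(np.radians(-94.1)),np.sin(np.radians(-94.1)),0])
R0=R.from_rotvec(read_state()['orientation'])
s=np.radians(40)
z=-np.cos(s)*np.array([0,0,1])-np.sin(s)*h
y=np.array([-h[1],h[0],0]); x=np.cross(y,z)
print(R0.as_matrix().round(3))
Rt=R.from_matrix(np.c_[x,y,z])
print('tool y',y,'dr total',(Rt*R0.inv()).as_rotvec())
R1=R.from_rotvec([0,0,1.2])*R0
print('after yaw 1.2:',R1.as_matrix().round(3),(Rt*R1.inv()).as_rotvec())
G=np.array([635.4,261.4,41])+85*h; print('grip',G,'TCP',G+19*z)
E
```

```text
knob [ 338. -193.  325.] 7.3
handL [ 392. -142.  324.] 0.9
handR [ 286. -260.  329.] 2.2
beamL [ 425. -166.  257.] 9.8
beamR [ 254. -243.  256.] 0.7
baseL [404. -96.  21.] 6.8
baseBR [ 216. -181.   25.] 2.9
[[ 0.956  0.294 -0.001]
 [ 0.294 -0.956  0.001]
 [-0.    -0.001 -1.   ]]
tool y [ 0.99744078 -0.07149744  0.        ] dr total [ 0.57857103 -0.46200309  1.14834854]
after yaw 1.2: [[ 0.072  0.997 -0.002]
 [ 0.997 -0.072  0.   ]
 [-0.    -0.001 -1.   ]] [ 6.96329731e-01 -5.15110230e-02 -9.66537017e-05]
grip [629.32271723 176.61753345  41.        ] TCP [630.19591299 188.79924241  26.44515558]
```

Request:
{"api": "apply_moves", "payload": {"increments": [{"slide":[3.8,2.3,2.5],"dr":[0,0,0.055],"claw":0.6},{"slide":[3.8,2.3,2.5],"dr":[0,0,0.055],"claw":0.6},{"slide":[3.8,2.3,2.5],"dr":[0,0,0.055],"claw":0.6},{"slide":[3.8,2.3,2.5],"dr":[0,0,0.055],"claw":0.6},{"slide":[3.8,2.3,2.5],"dr":[0,0,0.055],"claw":0.6}]}}

```text
time: 0.6
tool_pos: [378.8, -507.1, 354.7]
orientation: [-3.012, -0.892, 0.0]
wrist_force: [0.8, -0.7, 0.7]
gripper_width: 0.596
grip_force: 0.0
```

Request:
{"api": "apply_moves", "payload": {"increments": [{"slide":[3.8,2.3,2.5],"dr":[0,0,0.055],"claw":0.6},{"slide":[3.8,2.3,2.5],"dr":[0,0,0.055],"claw":0.6},{"slide":[2.4,4.2,0],"dr":[0,0,0.055],"claw":0.6},{"slide":[2.4,4.2,0],"dr":[0,0,0.055],"claw":0.6},{"slide":[2.4,4.2,0],"dr":[0,0,0.055],"claw":0.6}]}}

```text
time: 1.1
tool_pos: [525.0, -335.5, 402.6]
orientation: [-2.861, -1.296, 0.001]
wrist_force: [0.3, -0.5, 0.4]
gripper_width: 0.599
grip_force: 0.0
```

Request:
{"api": "apply_moves", "payload": {"increments": [{"slide":[2.4,4.2,0],"dr":[0,0,0.055],"claw":0.6},{"slide":[2.4,4.2,0],"dr":[0,0,0.055],"claw":0.6},{"slide":[2.4,4.2,0],"dr":[0,0,0.055],"claw":0.6},{"slide":[2.4,4.2,0],"dr":[0,0,0.055],"claw":0.6},{"slide":[0,4.4,-1],"dr":[0,0,0.055],"claw":0.6}]}}

```text
time: 1.6
tool_pos: [622.2, -123.0, 392.1]
orientation: [-2.655, -1.677, -0.001]
wrist_force: [-0.5, -0.2, 0.4]
gripper_width: 0.598
grip_force: 0.0
```

Request:
{"api": "apply_moves", "payload": {"increments": [{"slide":[0,4.4,-1],"dr":[0,0,0.055],"claw":0.6},{"slide":[0,4.4,-1],"dr":[0,0,0.055],"claw":0.6},{"slide":[0,4.4,-1],"dr":[0,0,0.055],"claw":0.6},{"slide":[0,4,-1],"dr":[0,0,0.055],"claw":0.6},{"slide":[0,3,-2],"dr":[0,0,0.055],"claw":0.6}]}}

```text
time: 2.1
tool_pos: [620.1, 80.2, 333.5]
orientation: [2.399, 2.028, 0.003]
wrist_force: [0.5, 1.3, 0.7]
gripper_width: 0.598
grip_force: 0.0
```

```bash
python3 - <<'E'
from h import *
from scipy.spatial.transform import Rotation as R
s=read_state(); print(s['time'],s['tool_pos'],R.from_rotvec(s['orientation']).as_matrix().round(3),s['joint_pos'].round(2),s['gripper_width'])
c=snap('wrist','w1'); cv2.imwrite('pics/w1b.png',cv2.resize(c['color'],(800,600),interpolation=cv2.INTER_CUBIC))
E
```

```text
2.1 [620.05212119  80.20130018 333.48893092] [[ 0.166  0.986  0.002]
 [ 0.986 -0.166  0.001]
 [ 0.001  0.001 -1.   ]] [ 0.21  0.3  -0.53  1.34  0.15  1.54 -0.47] 0.597621363060971
```

View pics/w1b.png

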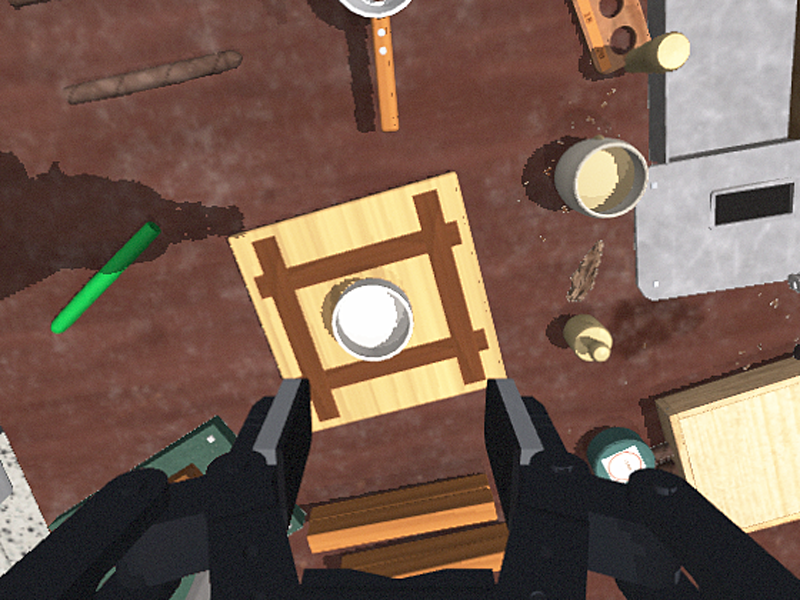

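The wrist view at 800 pixels shows the board corners at (230,238), (457,172), (508,372) and (313,430), the dish rim at (372,318), and the scoop handle running (381,18)-(389,131). The slats show at the bottom. I'll refine the board and the handle from these.

```bash
python3 - <<'E'
from h import *
W=load('w1'); f=.7
for n,a,z in [('A',(230,238),10),('B',(457,172),10),('C',(509,378),10),('D',(313,430),10),('dishrim',(372,318),36),('hend',(390,131),46),('hst',(380,18),46),('x1',(268,285),10),('x2',(438,238),10),('x3',(313,389),10),('x4',(467,349),10),
  ('slat1 L',(312,552),44),('slat1 La',(309,535),44),('slat R',(497,503),44),('slat Rb',(505,525),44)]:
    print(n,atz(W,(a[0]*f,a[1]*f),z).round(1))
T=load('t0')
t=lambda X,Y:(135+(X+.5)/2.8-.5,170+(Y+.5)/2.8-.5)
print(tri(W,(390*f,131*f),T,t(260,90)), tri(W,(372*f,318*f),T,t(435,139)))
E
```

```text
A [470.6  84.8  10. ]
B [676.2 108.2  10. ]
C [700.  -93.6  10. ]
D [ 500.9 -118.3   10. ]
dishrim [583.5  -1.   36. ]
hend [626.1 151.3  46. ]
hst [632.2 228.6  46. ]
x1 [493.1  36.9  10. ]
x2 [652.1  54.3  10. ]
x3 [510.7 -73.6  10. ]
x4 [663.9 -56.6  10. ]
slat1 L [ 479.8 -234.6   44. ]
slat1 La [ 481.3 -213.8   44. ]
slat R [ 669.5 -207.2   44. ]
slat Rb [ 674.3 -234.3   44. ]
(array([626.51924054, 150.65017081,  48.23403474]), np.float64(1.521651260106457)) (array([582.17545176,  -7.39556761,  19.82682027]), np.float64(1.2598393737497207))
```

Request:
{"api": "apply_moves", "payload": {"increments": [{"slide":[0.1,0.9,-4.4],"dr":[0.14,-0.011,0.018],"claw":0.5},{"slide":[0.1,0.9,-4.4],"dr":[0.14,-0.011,0.018],"claw":0.5},{"slide":[0.1,0.9,-4.4],"dr":[0.14,-0.011,0.018],"claw":0.5},{"slide":[0.1,0.9,-4.4],"dr":[0.14,-0.011,0.018],"claw":0.5},{"slide":[0.1,0.9,-4.4],"dr":[0.14,-0.011,0.018],"claw":0.5}]}}

```text
time: 2.65
tool_pos: [625.9, 120.8, 112.4]
orientation: [-1.882, -1.738, -0.665]
wrist_force: [1.1, -0.4, -1.1]
gripper_width: 0.5
grip_force: 0.0
```

Request:
{"api": "apply_moves", "payload": {"increments": [{"claw":0.5},{"claw":0.5}]}}

```text
$.increments[0]: bad value
```

```bash
cat > st.py <<'E'
from h import *
from scipy.spatial.transform import Rotation as R
def st(p=True):
    s=read_state(); M=R.from_rotvec(s['orientation']).as_matrix()
    print('t',s['time'],'TCP',s['tool_pos'].round(1),'x',M[:,0].round(3),'y',M[:,1].round(3),'z',M[:,2].round(3),'j',s['joint_pos'].round(2),'F',s['wrist_force'].round(1),'w',round(s['gripper_width'],3),'g',round(s['grip_force'],1)); return s,M
E
cat > errs.py <<'E'
from st import *
import sys
def togo(pos,y,z):
    s,M=st(); y=np.array(y,float);z=np.array(z,float);z/=np.linalg.norm(z);y-=z*(y@z);y/=np.linalg.norm(y)
    Rt=np.c_[np.cross(y,z),y,z]; print('slide cm',((np.array(pos)-s['tool_pos'])/10).round(2),'dr',R.from_matrix(Rt@M.T).as_rotvec().round(3))
E
python3 -c "
from errs import *
togo([629.7,188.8,26.4],[.9969,-.0785,0],[.05,.64,-.766])"
```

```text
t 2.65 TCP [625.9 120.8 112.4] x [0.07  0.759 0.648] y [ 0.997 -0.069 -0.027] z [ 0.024  0.648 -0.761] j [ 0.61  0.56 -0.64  1.7  -0.45  1.03  0.21] F [ 1.1 -0.4 -1.1] w 0.5 g 0.0
slide cm [ 0.38  6.8  -8.6 ] dr [-0.009 -0.026 -0.009]
```

Request:
{"api": "apply_moves", "payload": {"increments": [{"slide":[0.1,2.2,-2.9],"dr":[0,-0.01,0],"claw":0.5},{"slide":[0.1,2.3,-2.9],"dr":[-0.005,-0.01,-0.005],"claw":0.5},{"slide":[0.1,2.3,-2.8],"dr":[0,0,0],"claw":0.5},{"slide":[0,0,0],"dr":[0,0,0],"claw":0.5}]}}

```text
time: 3.05
tool_pos: [624.2, 193.3, 23.3]
orientation: [-1.884, -1.75, -0.671]
wrist_force: [-0.9, 0.8, 0.4]
gripper_width: 0.5
grip_force: 0.0
```

```bash
python3 -c "
from errs import *
togo([629.7,188.8,26.4],[.9969,-.0785,0],[.05,.64,-.766])
c=snap('wrist','w2'); cv2.imwrite('pics/w2b.png',c['color'])"
```

```text
t 3.05 TCP [624.2 193.3  23.3] x [0.062 0.763 0.644] y [ 0.998 -0.067 -0.017] z [ 0.031  0.643 -0.765] j [ 0.5   0.67 -0.65  1.77 -0.44  0.81  0.21] F [-0.9  0.8  0.4] w 0.5 g 0.0
slide cm [ 0.55 -0.45  0.31] dr [-0.003 -0.016 -0.011]
```

View pics/w2b.png

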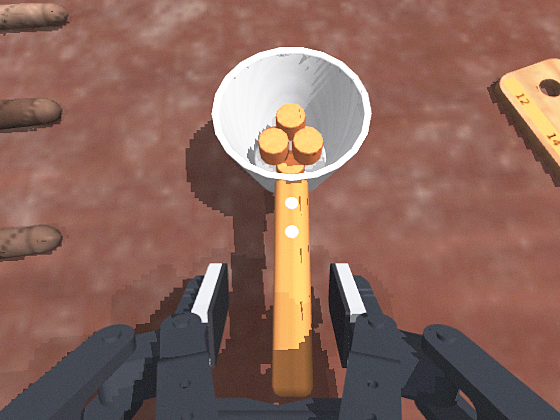

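The wrist view shows the handle between the fingers, at column 292 against a finger midpoint of 281, so the tool should shift about 4 to 5 mm in +x. At least four pellets are in the cup at (290,140). I'll correct the position and close.

Request:
{"api": "apply_moves", "payload": {"increments": [{"slide":[0.5,-0.4,0.3],"dr":[0,-0.015,-0.01],"claw":0.5},{"slide":[0,0,0],"dr":[0,0,0],"claw":0.0},{"slide":[0,0,0],"dr":[0,0,0],"claw":0.0},{"slide":[0,0,0],"dr":[0,0,0],"claw":0.0},{"slide":[0,0,0],"dr":[0,0,0],"claw":0.0}], "squeeze": 80}}

```text
time: 3.6
tool_pos: [634.3, 184.8, 30.7]
orientation: [-1.901, -1.753, -0.699]
wrist_force: [0.6, -2.9, 3.0]
gripper_width: 0.145
grip_force: 79.2
```

Request:
{"api": "apply_moves", "payload": {"increments": [{"slide":[0,0,0],"dr":[0,0,0],"claw":0.0},{"slide":[0,0,0.5],"dr":[0,0,0],"claw":0.0},{"slide":[0,0,1],"dr":[0,0,0],"claw":0.0},{"slide":[0,0,1],"dr":[0,0,0],"claw":0.0},{"slide":[0,0,0],"dr":[0,0,0],"claw":0.0}]}}

```text
time: 4.1
tool_pos: [633.9, 186.3, 56.8]
orientation: [-1.899, -1.755, -0.699]
wrist_force: [0.6, -1.0, -1.4]
gripper_width: 0.141
grip_force: 78.5
```

```bash
python3 -c "
from errs import *
togo([629.7,188.8,26.4],[.9969,-.0785,0],[.05,.64,-.766])
c=snap('wrist','w3'); d=snap('scene','s3')
a=cv2.resize(c['color'],(400,300)); b=cv2.resize(d['color'][150:300,120:320],(400,300),interpolation=cv2.INTER_CUBIC); cv2.imwrite('pics/m3.png',np.hstack([a,b]))"
```

```text
t 4.1 TCP [633.9 186.3  56.8] x [0.058 0.763 0.643] y [ 0.997 -0.081  0.007] z [ 0.058  0.641 -0.765] j [ 0.52  0.62 -0.66  1.76 -0.46  0.83  0.19] F [ 0.6 -1.  -1.4] w 0.141 g 78.5
slide cm [-0.42  0.25 -3.04] dr [-0.001  0.008  0.003]
```

View pics/m3.png

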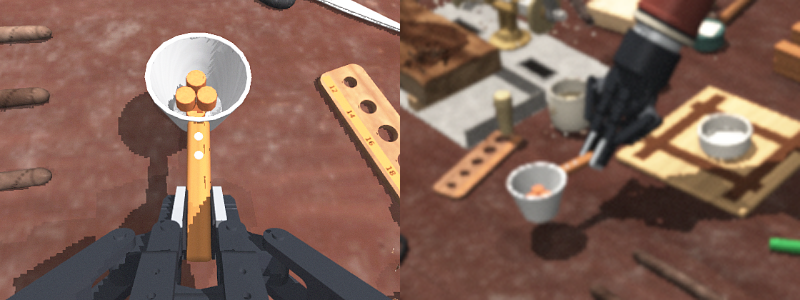

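Request:
{"api": "apply_moves", "payload": {"increments": [{"slide":[0,0,2.5],"dr":[0,0,0],"claw":0},{"slide":[0,0,2.5],"dr":[0,0,0],"claw":0},{"slide":[0.1,-2.5,1],"dr":[0,0,0.13],"claw":0},{"slide":[0.1,-2.5,1],"dr":[0,0,0.13],"claw":0},{"slide":[0.1,-2.5,1],"dr":[0,0,0.13],"claw":0}]}}

```text
time: 4.7
tool_pos: [636.0, 108.7, 134.9]
orientation: [-1.485, -2.043, -0.545]
wrist_force: [0.9, 1.0, -2.9]
gripper_width: 0.143
grip_force: 78.6
```

Request:
{"api": "apply_moves", "payload": {"increments": [{"slide":[0.1,-2.5,0.5],"dr":[0,0,0.13],"claw":0},{"slide":[0.1,-2.5,0.5],"dr":[0,0,0.13],"claw":0},{"slide":[0.1,-2.5,0.3],"dr":[0,0,0.13],"claw":0},{"slide":[0.1,-2.5,0],"dr":[-0.107,-0.09,0],"claw":0},{"slide":[0.1,-2.5,0],"dr":[-0.107,-0.09,0],"claw":0}]}}

```text
time: 5.2
tool_pos: [641.9, -15.5, 144.0]
orientation: [-1.161, -2.494, -0.252]
wrist_force: [0.1, 0.9, -2.1]
gripper_width: 0.143
grip_force: 78.6
```

Request:
{"api": "apply_moves", "payload": {"increments": [{"slide":[0.1,-2.5,0],"dr":[-0.107,-0.09,0],"claw":0},{"slide":[0.1,-2.5,0],"dr":[-0.107,-0.09,0],"claw":0},{"slide":[0.1,-2,0],"dr":[-0.107,-0.09,0],"claw":0},{"slide":[0,0,0],"dr":[0,0,0],"claw":0},{"slide":[0,0,0],"dr":[0,0,0],"claw":0}]}}

```text
time: 5.7
tool_pos: [643.7, -83.4, 148.1]
orientation: [-1.322, -2.849, -0.008]
wrist_force: [1.1, -0.2, -2.4]
gripper_width: 0.145
grip_force: 78.7
```

```bash
python3 -c "
from errs import *
togo([648.8,-88.3,151],[.766,.643,0],[0,0,-1])
c=snap('top','t4'); d=snap('scene','s4')
a=cv2.resize(c['color'][130:280,200:400],(400,300)); b=cv2.resize(d['color'][130:280,180:380],(400,300),interpolation=cv2.INTER_CUBIC); cv2.imwrite('pics/m4.png',np.hstack([a,b]))"
```

```text
t 5.7 TCP [643.7 -83.4 148.1] x [-0.646  0.764  0.002] y [0.764 0.646 0.004] z [ 0.002  0.005 -1.   ] j [ 0.49  0.44 -0.57  1.55  0.24  1.22  0.59] F [ 1.1 -0.2 -2.4] w 0.145 g 78.7
slide cm [ 0.51 -0.49  0.29] dr [-0.005  0.002 -0.004]
```

View pics/m4.png

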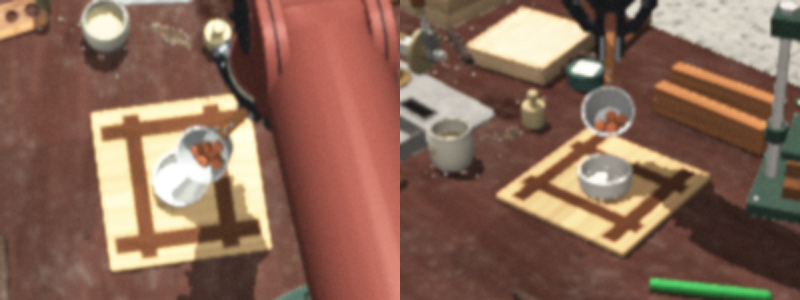

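Request:
{"api": "apply_moves", "payload": {"increments": [{"slide":[-0.5,0.6,0.9],"dr":[-0.0957,-0.0804,0],"claw":0},{"slide":[-0.6,0.7,0.7],"dr":[-0.0957,-0.0804,0],"claw":0},{"slide":[-0.6,0.8,0.3],"dr":[-0.0957,-0.0804,0],"claw":0},{"slide":[-0.7,0.8,0],"dr":[-0.0957,-0.0804,0],"claw":0},{"slide":[-0.7,0.8,0],"dr":[-0.0957,-0.0804,0],"claw":0}]}}

```text
time: 6.3
tool_pos: [613.9, -46.2, 167.4]
orientation: [1.073, 2.312, -0.342]
wrist_force: [-0.4, -0.5, -2.9]
gripper_width: 0.143
grip_force: 78.6
```

Request:
{"api": "apply_moves", "payload": {"increments": [{"slide":[-0.7,0.9,0],"dr":[-0.0957,-0.0804,0],"claw":0},{"slide":[-0.7,0.9,0],"dr":[-0.08,-0.067,0],"claw":0},{"slide":[0,0,0],"dr":[0,0,0],"claw":0}]}}

```text
time: 6.6
tool_pos: [597.8, -25.2, 163.9]
orientation: [0.972, 2.117, -0.444]
wrist_force: [0.3, -0.2, -2.4]
gripper_width: 0.144
grip_force: 78.7
```

```bash
python3 -c "
from errs import *
T=load('t4');print('rim centre pred px',proj(T,[603,-34,117]),'seen 302.5,206')
print(atz(T,(302.5,206),117))
togo([598.7,-28.6,166],[.766,.643,0],[.492,-.587,-.643])
c=snap('top','t5'); d=snap('scene','s5')
a=cv2.resize(c['color'][130:280,200:400],(400,300)); b=cv2.resize(d['color'][130:280,180:380],(400,300),interpolation=cv2.INTER_CUBIC); cv2.imwrite('pics/m5.png',np.hstack([a,b]))"
```

```text
rim centre pred px [[302.3798751  204.27149072]] seen 302.5,206
[598.82112463 -34.13855843 117.        ]
t 6.6 TCP [597.8 -25.2 163.9] x [-0.43   0.498 -0.753] y [ 0.759  0.651 -0.002] z [ 0.49  -0.572 -0.658] j [ 0.03  0.2  -0.57  2.1   1.15  1.08 -0.51] F [ 0.3 -0.2 -2.4] w 0.144 g 78.7
slide cm [ 0.09 -0.34  0.21] dr [-0.014 -0.014 -0.012]
```

View pics/m5.png

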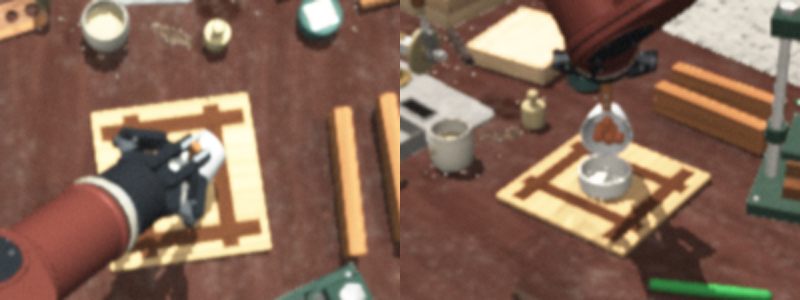

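Request:
{"api": "apply_moves", "payload": {"increments": [{"slide":[-0.3,0.4,0],"dr":[-0.058,-0.049,0],"claw":0},{"slide":[-0.5,0.5,0],"dr":[-0.058,-0.049,0],"claw":0},{"slide":[-0.5,0.6,0],"dr":[-0.058,-0.049,0],"claw":0},{"slide":[-0.5,0.6,0],"dr":[-0.058,-0.049,0],"claw":0},{"slide":[-0.5,0.6,0],"dr":[-0.058,-0.049,0],"claw":0}]}}

```text
time: 7.2
tool_pos: [576.9, -3.3, 167.2]
orientation: [0.823, 1.768, -0.584]
wrist_force: [-0.1, -0.2, -3.4]
gripper_width: 0.144
grip_force: 78.7
```

Request:
{"api": "apply_moves", "payload": {"increments": [{"slide":[-0.5,0.6,-0.3],"dr":[-0.058,-0.049,0],"claw":0},{"slide":[0,0,0],"dr":[0,0,0],"claw":0},{"slide":[0,0,0],"dr":[0,0,0],"claw":0},{"slide":[0,0,0],"dr":[0,0,0],"claw":0},{"slide":[0,0,0],"dr":[0,0,0],"claw":0}]}}

```text
time: 7.7
tool_pos: [571.8, 2.8, 165.1]
orientation: [0.79, 1.701, -0.605]
wrist_force: [-1.1, -0.7, -0.7]
gripper_width: 0.144
grip_force: 78.8
```

```bash
python3 -c "
from errs import *
togo([567.5,8.6,161],[.766,.643,0],[.62,-.74,-.26])
c=snap('top','t6'); d=snap('scene','s6')
a=cv2.resize(c['color'][130:280,200:400],(400,300)); b=cv2.resize(d['color'][150:270,200:360],(400,300),interpolation=cv2.INTER_CUBIC); cv2.imwrite('pics/m6.png',np.hstack([a,b]))"
```

```text
t 7.7 TCP [571.8   2.8 165.1] x [-0.166  0.198 -0.966] y [0.764 0.646 0.002] z [ 0.624 -0.738 -0.258] j [-0.26  0.46 -0.56  2.2   1.51  1.58 -1.05] F [-1.1 -0.7 -0.7] w 0.144 g 78.8
slide cm [-0.43  0.58 -0.41] dr [ 0.     0.003 -0.004]
```

View pics/m6.png

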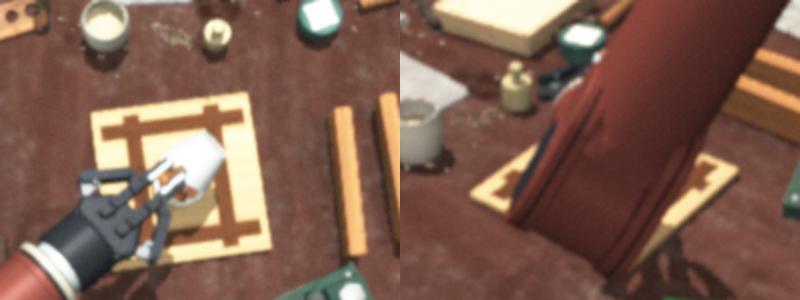

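Request:
{"api": "apply_moves", "payload": {"increments": [{"slide":[0,0,0],"dr":[-0.09,-0.075,0],"claw":0},{"slide":[0,0,0],"dr":[0,0,0],"claw":0},{"slide":[0,0,0],"dr":[0,0,0],"claw":0},{"slide":[0,0,4],"dr":[0,0,0],"claw":0},{"slide":[0,0,4],"dr":[0,0,0],"claw":0}]}}

```text
time: 8.3
tool_pos: [571.1, 3.7, 244.5]
orientation: [0.736, 1.599, -0.641]
wrist_force: [0.2, -0.1, -0.7]
gripper_width: 0.143
grip_force: 78.8
```

Request:
{"api": "apply_moves", "payload": {"increments": [{"slide":[0.5,0,0.5],"dr":[0.107,0.09,0],"claw":0},{"slide":[0.5,0,0.5],"dr":[0.107,0.09,0],"claw":0},{"slide":[0.5,0,0.5],"dr":[0.107,0.09,0],"claw":0},{"slide":[0.5,0,0.5],"dr":[0.107,0.09,0],"claw":0},{"slide":[0.5,0,0.5],"dr":[0.107,0.09,0],"claw":0}]}}

```text
time: 8.8
tool_pos: [596.8, 5.4, 273.4]
orientation: [1.028, 2.226, -0.378]
wrist_force: [-0.5, -1.1, -2.9]
gripper_width: 0.142
grip_force: 78.8
```

Request:
{"api": "apply_moves", "payload": {"increments": [{"slide":[0.5,1,0],"dr":[0.107,0.09,0],"claw":0},{"slide":[0.5,1,0],"dr":[0.107,0.09,0],"claw":0},{"slide":[0.5,1,0],"dr":[0.107,0.09,0],"claw":0},{"slide":[0.5,1,0],"dr":[0.107,0.09,0],"claw":0},{"slide":[0.5,1,0],"dr":[0.107,0.09,0],"claw":0}]}}

```text
time: 9.3
tool_pos: [622.3, 54.7, 273.3]
orientation: [1.306, 2.823, -0.001]
wrist_force: [0.3, 0.8, -1.4]
gripper_width: 0.146
grip_force: 78.8
```

```bash
python3 -c "
from errs import *
togo([634,184.8,90],[.997,-.08,0],[.058,.641,-.765])
c=snap('top','t7'); d=snap('scene','s7');w=snap('wrist','w7')
a=cv2.resize(c['color'][170:270,240:340],(300,300),interpolation=cv2.INTER_CUBIC); b=cv2.resize(d['color'][190:250,240:320],(400,300),interpolation=cv2.INTER_CUBIC); e=cv2.resize(w['color'],(400,300)); cv2.imwrite('pics/m7.png',np.vstack([np.hstack([a,b]),np.hstack([e,np.zeros((300,300,3),np.uint8)])]))"
```

```text
t 9.3 TCP [622.3  54.7 273.3] x [-0.647  0.762 -0.028] y [0.762 0.647 0.013] z [ 0.028 -0.013 -1.   ] j [ 0.21  0.28 -0.47  1.47  0.15  1.4   0.43] F [ 0.3  0.8 -1.4] w 0.146 g 78.8
slide cm [  1.17  13.01 -18.33] dr [ 0.708  0.234 -0.746]
```

View pics/m7.png

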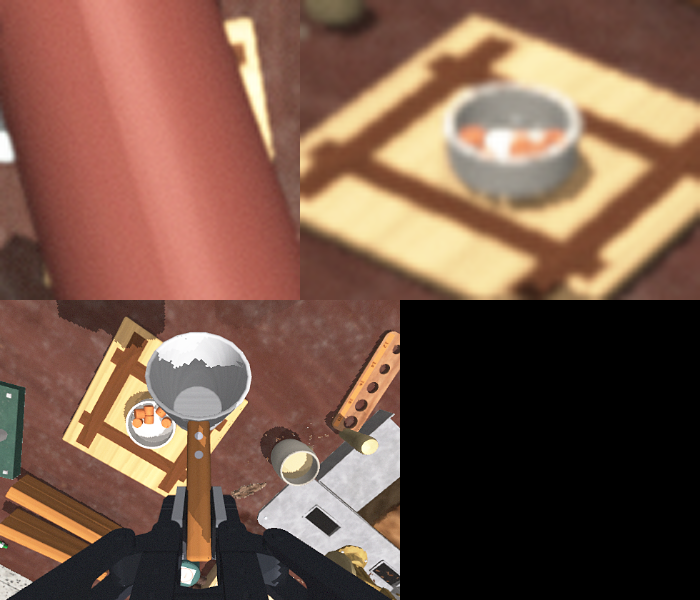

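Request:
{"api": "apply_moves", "payload": {"increments": [{"slide":[0.1,1.5,-1],"dr":[0,0,-0.13],"claw":0},{"slide":[0.1,1.5,-1],"dr":[0,0,-0.13],"claw":0},{"slide":[0.1,1.5,-1],"dr":[0,0,-0.13],"claw":0},{"slide":[0.1,1.5,-1],"dr":[0,0,-0.13],"claw":0},{"slide":[0.1,1.5,-1],"dr":[0,0,-0.13],"claw":0}]}}

```text
time: 9.95
tool_pos: [625.5, 130.6, 220.3]
orientation: [2.146, 2.255, -0.022]
wrist_force: [0.1, -0.0, -1.3]
gripper_width: 0.144
grip_force: 78.8
```

Request:
{"api": "apply_moves", "payload": {"increments": [{"slide":[0.1,1.1,-1.7],"dr":[0,0,-0.13],"claw":0},{"slide":[0.1,1.1,-1.7],"dr":[0.14,-0.011,0],"claw":0},{"slide":[0.1,1.1,-1.7],"dr":[0.14,-0.011,0],"claw":0},{"slide":[0.1,1.1,-1.7],"dr":[0.14,-0.011,0],"claw":0},{"slide":[0.1,1.1,-1.7],"dr":[0.14,-0.011,0],"claw":0}]}}

```text
time: 10.45
tool_pos: [631.2, 184.9, 136.0]
orientation: [-2.005, -1.857, -0.561]
wrist_force: [-1.2, 0.8, -1.6]
gripper_width: 0.14
grip_force: 78.9
```

Request:
{"api": "apply_moves", "payload": {"increments": [{"slide":[0,0,-2],"dr":[0.14,-0.011,0],"claw":0},{"slide":[0,0,-2],"dr":[0,0,0],"claw":0},{"slide":[0,0,0],"dr":[0,0,0],"claw":0}]}}

```text
time: 10.75
tool_pos: [628.9, 182.2, 91.5]
orientation: [-1.919, -1.768, -0.669]
wrist_force: [-0.7, 0.7, -0.8]
gripper_width: 0.142
grip_force: 78.7
```

```bash
python3 -c "
from errs import *
togo([634,184.8,31],[.997,-.08,0.007],[.058,.641,-.765])"
```

```text
t 10.75 TCP [628.9 182.2  91.5] x [0.064 0.781 0.621] y [ 0.997 -0.082  0.001] z [ 0.052  0.619 -0.784] j [ 0.45  0.53 -0.57  1.75 -0.5   0.91  0.18] F [-0.7  0.7 -0.8] w 0.142 g 78.7
slide cm [ 0.51  0.26 -6.05] dr [ 0.029 -0.009  0.002]
```

Request:
{"api": "apply_moves", "payload": {"increments": [{"slide":[0.3,0.2,-2],"dr":[0.029,-0.009,0],"claw":0},{"slide":[0,0,-2],"dr":[0,0,0],"claw":0},{"slide":[0,0,-1.6],"dr":[0,0,0],"claw":0},{"slide":[0,0,0],"dr":[0,0,0],"claw":0}]}}

```text
time: 11.15
tool_pos: [632.6, 186.6, 36.2]
orientation: [-1.895, -1.755, -0.701]
wrist_force: [-0.5, -0.2, -2.1]
gripper_width: 0.139
grip_force: 78.7
```

Request:
{"api": "apply_moves", "payload": {"increments": [{"slide":[0,0,-0.2],"dr":[0,0,0],"claw":0},{"slide":[0,0,0],"dr":[0,0,0],"claw":0},{"slide":[0,0,0],"dr":[0,0,0],"claw":0}]}}

```text
time: 11.45
tool_pos: [634.8, 185.9, 36.8]
orientation: [-1.896, -1.755, -0.706]
wrist_force: [0.3, -1.0, -1.9]
gripper_width: 0.146
grip_force: 78.7
```

```bash
python3 -c "
from errs import *
togo([634,184.8,31],[.997,-.08,0.007],[.058,.641,-.765])"
```

```text
t 11.45 TCP [634.8 185.9  36.8] x [0.055 0.761 0.646] y [ 0.997 -0.081  0.011] z [ 0.061  0.643 -0.763] j [ 0.46  0.63 -0.58  1.77 -0.52  0.82  0.27] F [ 0.3 -1.  -1.9] w 0.146 g 78.7
slide cm [-0.08 -0.11 -0.58] dr [-0.003  0.004  0.001]
```

Request:
{"api": "apply_moves", "payload": {"increments": [{"slide":[0,0,-0.3],"dr":[0,0,0],"claw":0},{"slide":[0,0,0],"dr":[0,0,0],"claw":0},{"slide":[0,0,0],"dr":[0,0,0],"claw":0}]}}

```text
time: 11.75
tool_pos: [634.2, 185.7, 33.0]
orientation: [-1.897, -1.754, -0.705]
wrist_force: [-0.1, 1.2, -2.1]
gripper_width: 0.142
grip_force: 78.7
```

Request:
{"api": "apply_moves", "payload": {"increments": [{"slide":[0,0,-0.15],"dr":[0,0,0],"claw":0},{"slide":[0,0,0],"dr":[0,0,0],"claw":0}]}}

```text
time: 11.95
tool_pos: [634.1, 185.7, 31.3]
orientation: [-1.896, -1.754, -0.705]
wrist_force: [-0.2, -0.6, -0.9]
gripper_width: 0.144
grip_force: 78.7
```

Request:
{"api": "apply_moves", "payload": {"increments": [{"slide":[0,0,-0.15],"dr":[0,0,0],"claw":0},{"slide":[0,0,0],"dr":[0,0,0],"claw":0}]}}

```text
time: 12.15
tool_pos: [634.5, 185.8, 30.4]
orientation: [-1.896, -1.754, -0.706]
wrist_force: [-2.3, -1.6, 3.7]
gripper_width: 0.138
grip_force: 79.4
```

Request:
{"api": "apply_moves", "payload": {"increments": [{"slide":[0,0,0],"dr":[0,0,0],"claw":0.5},{"slide":[0,0,0],"dr":[0,0,0],"claw":0.5},{"slide":[0,0,0],"dr":[0,0,0],"claw":0.5},{"slide":[-0.2,-2,2.4],"dr":[0,0,0],"claw":0.5},{"slide":[-0.2,-2.4,3],"dr":[0,0,0],"claw":0.5}]}}

```text
time: 12.65
tool_pos: [628.6, 142.8, 83.5]
orientation: [-1.893, -1.754, -0.702]
wrist_force: [0.8, -0.0, 0.2]
gripper_width: 0.496
grip_force: 0.0
```

Request:
{"api": "apply_moves", "payload": {"increments": [{"slide":[-0.2,-2.4,3],"dr":[0,0,0],"claw":0.5},{"slide":[0,-3,3.5],"dr":[-0.12,0.01,0],"claw":0.5},{"slide":[0,-3,3.5],"dr":[-0.14,0.011,0],"claw":0.5},{"slide":[0,-3,3.5],"dr":[-0.14,0.011,0],"claw":0.5},{"slide":[0,-3,3.5],"dr":[-0.14,0.011,0],"claw":0.5}]}}

```text
time: 13.15
tool_pos: [628.5, -3.9, 257.1]
orientation: [-2.231, -2.065, -0.186]
wrist_force: [1.0, 0.3, -1.5]
gripper_width: 0.501
grip_force: 0.0
```

Request:
{"api": "apply_moves", "payload": {"increments": [{"slide":[0,-3.5,2],"dr":[-0.14,0.011,0],"claw":0.5},{"slide":[0,-4,1],"dr":[0,0,-0.14],"claw":0.5},{"slide":[0,-4,0],"dr":[0,0,-0.14],"claw":0.5},{"slide":[0,-4,0],"dr":[0,0,-0.14],"claw":0.5},{"slide":[0,-4,0],"dr":[0,0,-0.14],"claw":0.5}]}}

```text
time: 13.65
tool_pos: [628.1, -198.5, 284.1]
orientation: [-2.807, -1.41, -0.036]
wrist_force: [0.3, 0.3, 0.2]
gripper_width: 0.501
grip_force: 0.0
```

Request:
{"api": "apply_moves", "payload": {"increments": [{"slide":[0,-2,0],"dr":[0,0,-0.14],"claw":0.5},{"slide":[0,0,0],"dr":[0,0,-0.14],"claw":0.5},{"slide":[0,0,0],"dr":[0,0,-0.14],"claw":0.5},{"slide":[0,0,0],"dr":[0,0,-0.14],"claw":0.5},{"slide":[0,0,0],"dr":[0,0,-0.14],"claw":0.5}]}}

```text
time: 14.15
tool_pos: [628.2, -217.0, 283.8]
orientation: [3.114, 0.36, 0.033]
wrist_force: [-0.6, -0.2, 0.2]
gripper_width: 0.504
grip_force: 0.0
```

```bash
python3 -c "
from errs import *
togo([572,-223,100],[.065,-.998,0],[0,0,-1])
snap('scene','s8');snap('wrist','w8');snap('top','t8')
W=load('w8')
print(proj(W,[[669,-231,44],[669,-209,44],[480,-237,44],[480,-215,44],[683,-270,44],[683,-290,44],[497,-285,44],[497,-306,44],[580,-8,10],[635,261,48]]))
"
```

```text
t 14.15 TCP [ 628.2 -217.   283.8] x [0.973 0.228 0.02 ] y [ 0.228 -0.974  0.009] z [ 0.022 -0.004 -1.   ] j [ 0.37  0.33 -0.14  1.36  0.04  1.43 -1.11] F [-0.6 -0.2  0.2] w 0.504 g 0.0
slide cm [ -5.62  -0.6  -18.38] dr [ 0.006  0.022 -0.165]
[[ 299.25157102  132.65398215]
 [ 278.03895616  127.79860487]
 [ 265.70149121  295.35245642]
 [ 247.02529572  291.72159004]
 [ 340.13693174  127.45708421]
 [ 359.2128171   131.83796134]
 [ 309.5263081   290.52442445]
 [ 327.14136785  294.03079967]
 [  84.42889962  163.36450415]
 [-248.98167068   43.66085595]]
```

```bash
python3 -c "
from h import *
w=cv2.imread('pics/w8.png')[100:320,200:400]; w=cv2.resize(w,(540,594),interpolation=cv2.INTER_CUBIC)
t=cv2.resize(cv2.imread('pics/t8.png')[175:235,165:245],(260,195),interpolation=cv2.INTER_CUBIC)
s=cv2.resize(cv2.imread('pics/s8.png')[220:280,160:240],(260,195),interpolation=cv2.INTER_CUBIC)
r=np.vstack([t,s,np.zeros((204,260,3),np.uint8)]); cv2.imwrite('pics/m8.png',np.hstack([w,r]))"
```

```text
(no output)
```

View pics/m8.png

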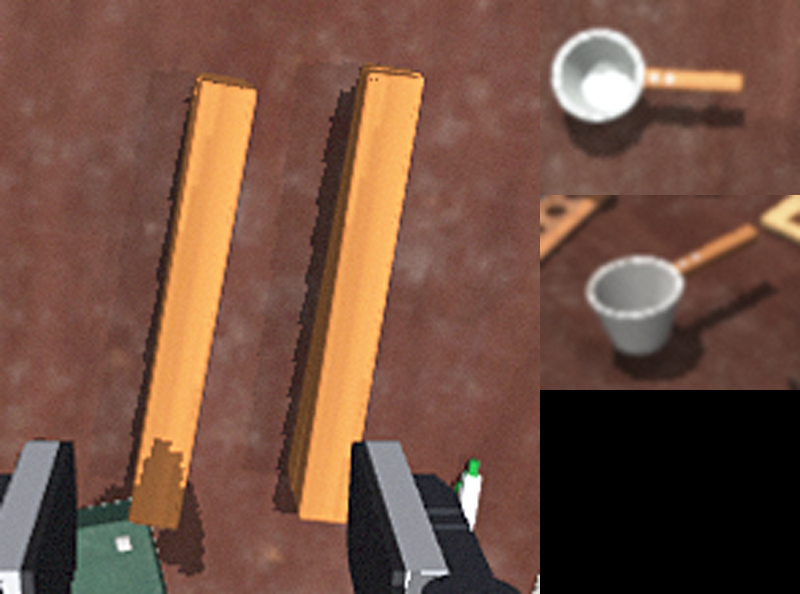

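The scoop stands upright and empty. In the crop the slat tops have corners (198,80), (257,90), (180,528), (130,520) for the left pile and (365,72), (423,77), (350,523), (300,517) for the right pile.

```bash
python3 - <<'E'
from h import *
W=load('w8');T=load('t0')
g=lambda a:(200+a[0]/2.7,100+a[1]/2.7)
t=lambda X,Y:(135+(X+.5)/2.8-.5,170+(Y+.5)/2.8-.5)
for n,q in (('p1',[(198,80),(257,90),(180,528),(130,520)]),('p2',[(365,72),(423,77),(350,523),(300,517)])):
    P=np.array([atz(W,g(a),44) for a in q]); c=P.mean(0); d=P[0]+P[1]-P[2]-P[3]
    print(n,P.round(0)[:,:2].tolist(),'c',c.round(1),'ang',np.degrees(np.arctan2(d[1],d[0])).round(1),'len',np.linalg.norm(d)/2)
print(tri(W,g((227,85)),T,t(662,40)),tri(W,g((394,74)),T,t(725,20)))
E
```

```text
p1 [[666.0, -205.0], [667.0, -227.0], [480.0, -238.0], [479.0, -216.0]] c [ 573.2 -221.6   44. ] ang 3.5 len 187.58460807805074
p2 [[683.0, -265.0], [686.0, -287.0], [498.0, -309.0], [496.0, -287.0]] c [ 590.6 -286.8   44. ] ang 6.8 len 188.33153772119775
(array([ 666.21199355, -216.9265036 ,   45.56167313]), np.float64(2.8604216802657785)) (array([ 683.92125372, -277.10042043,   44.46514246]), np.float64(3.073686339659781))
```

Request:
{"api": "apply_moves", "payload": {"increments": [{"slide":[-1.1,-0.1,-4.2],"dr":[0,0.006,-0.045],"claw":0.55},{"slide":[-1.1,-0.1,-4.2],"dr":[0,0.005,-0.045],"claw":0.55},{"slide":[-1.1,-0.1,-4.2],"dr":[0,0.005,-0.045],"claw":0.55},{"slide":[-1.1,-0.1,-4.2],"dr":[0,0.005,-0.04],"claw":0.55},{"slide":[-1.1,-0.1,-4.2],"dr":[0,0,0],"claw":0.55}]}}

```text
time: 14.8
tool_pos: [572.8, -222.1, 72.6]
orientation: [3.134, 0.101, 0.001]
wrist_force: [1.1, -1.0, 0.6]
gripper_width: 0.551
grip_force: 0.0
```

Request:
{"api": "apply_moves", "payload": {"increments": [{"slide":[0,0,0],"dr":[0,0,0],"claw":0.55},{"slide":[0,0,0],"dr":[0,0,0],"claw":0.55}]}}

```text
time: 15.0
tool_pos: [573.6, -222.2, 74.8]
orientation: [3.134, 0.1, -0.0]
wrist_force: [0.7, -0.2, 1.3]
gripper_width: 0.553
grip_force: 0.0
```

```bash
cat >> errs.py <<'E'
def down(x,y,z,deg): # tool down, closing line at deg
    a=np.radians(deg); togo([x,y,z],[np.cos(a),np.sin(a),0],[0,0,-1])
E
python3 -c "
from errs import *
down(573,-221.8,24,-86.8)"
```

```text
t 15.0 TCP [ 573.6 -222.2   74.8] x [ 0.998  0.064 -0.   ] y [ 0.064 -0.998  0.006] z [ 0.    -0.006 -1.   ] j [ 0.39  0.39 -0.11  1.72  0.06  1.03 -1.26] F [ 0.7 -0.2  1.3] w 0.553 g 0.0
slide cm [-0.06  0.04 -5.08] dr [ 0.006  0.    -0.008]
```

Request:
{"api": "apply_moves", "payload": {"increments": [{"slide":[0,0,-2.5],"dr":[0,0,0],"claw":0.55},{"slide":[0,0,-2.5],"dr":[0,0,0],"claw":0.55},{"slide":[0,0,0],"dr":[0,0,0],"claw":0.55},{"slide":[0,0,0],"dr":[0,0,0],"claw":0},{"slide":[0,0,0],"dr":[0,0,0],"claw":0}], "squeeze": 50}}

```text
time: 15.5
tool_pos: [575.4, -222.8, 27.0]
orientation: [3.133, 0.097, 0.006]
wrist_force: [0.2, -0.2, 3.0]
gripper_width: 0.24
grip_force: 49.8
```

Request:
{"api": "apply_moves", "payload": {"increments": [{"slide":[0,0,0],"dr":[0,0,0],"claw":0},{"slide":[0,0,0],"dr":[0,0,0],"claw":0}]}}

```text
time: 15.7
tool_pos: [575.4, -222.8, 26.9]
orientation: [3.132, 0.096, 0.007]
wrist_force: [0.5, 0.1, 7.8]
gripper_width: 0.241
grip_force: 50.9
```

Request:
{"api": "apply_moves", "payload": {"increments": [{"slide":[0,0,2],"dr":[0,0,0],"claw":0},{"slide":[0,0,4],"dr":[0,0,0],"claw":0},{"slide":[0,0,4],"dr":[0,0,0],"claw":0},{"slide":[0,0,0],"dr":[0,0,0],"claw":0}]}}

```text
time: 16.1
tool_pos: [577.2, -223.5, 131.8]
orientation: [3.13, 0.096, 0.017]
wrist_force: [-0.0, -1.0, 0.2]
gripper_width: 0.244
grip_force: 49.8
```

```bash
python3 -c "
from errs import *
down(654.6,.6,14,6.3); snap('wrist','w9')"
```

```text
t 16.1 TCP [ 577.2 -223.5  131.8] x [0.998 0.061 0.01 ] y [ 0.061 -0.998  0.011] z [ 0.011 -0.01  -1.   ] j [ 0.39  0.33 -0.11  1.67  0.05  1.12 -1.25] F [-0.  -1.   0.2] w 0.244 g 49.8
slide cm [  7.74  22.41 -11.78] dr [-1.000e-03  1.700e-02  1.619e+00]
```

Request:
{"api": "apply_moves", "payload": {"increments": [{"slide":[0.65,1.87,0],"dr":[0,0.008,0.135],"claw":0},{"slide":[0.65,1.87,0],"dr":[0,0.008,0.135],"claw":0},{"slide":[0.65,1.87,0],"dr":[0,0,0.135],"claw":0},{"slide":[0.65,1.87,0],"dr":[0,0,0.135],"claw":0},{"slide":[0.65,1.87,0],"dr":[0,0,0.135],"claw":0}]}}

```text
time: 16.65
tool_pos: [605.7, -127.9, 123.7]
orientation: [2.92, 1.136, -0.022]
wrist_force: [0.1, 0.3, 0.9]
gripper_width: 0.247
grip_force: 49.8
```

Request:
{"api": "apply_moves", "payload": {"increments": [{"slide":[0.65,1.87,0],"dr":[0,0,0.135],"claw":0},{"slide":[0.65,1.87,0],"dr":[0,0,0.135],"claw":0},{"slide":[0.65,1.87,0],"dr":[0,0,0.135],"claw":0},{"slide":[0.65,1.87,-0.5],"dr":[0,0,0.135],"claw":0},{"slide":[0.65,1.87,-0.5],"dr":[0,0,0.135],"claw":0}]}}

```text
time: 17.15
tool_pos: [638.4, -34.5, 113.8]
orientation: [2.376, 2.036, -0.016]
wrist_force: [0.3, -0.2, -1.0]
gripper_width: 0.241
grip_force: 49.8
```

Request:
{"api": "apply_moves", "payload": {"increments": [{"slide":[0.65,1.87,-1],"dr":[0,0,0.135],"claw":0},{"slide":[0.6,1.8,-2],"dr":[0,0,0.134],"claw":0},{"slide":[0,0,-2],"dr":[0,0,0],"claw":0},{"slide":[0,0,0],"dr":[0,0,0],"claw":0},{"slide":[0,0,0],"dr":[0,0,0],"claw":0}]}}

```text
time: 17.65
tool_pos: [650.4, 0.9, 63.9]
orientation: [2.089, 2.329, -0.014]
wrist_force: [0.5, 0.2, 0.4]
gripper_width: 0.246
grip_force: 49.8
```

```bash
python3 -c "
from errs import *
down(654.6,.6,17,6.3)"
```

```text
t 17.65 TCP [650.4   0.9  63.9] x [-0.108  0.994 -0.016] y [0.994 0.108 0.002] z [ 0.004 -0.016 -1.   ] j [ 0.26  0.5  -0.45  1.63  0.26  1.07 -0.15] F [0.5 0.2 0.4] w 0.246 g 49.8
slide cm [ 0.42 -0.03 -4.69] dr [0.016 0.004 0.002]
```

Request:
{"api": "apply_moves", "payload": {"increments": [{"slide":[0.4,0,-2.2],"dr":[0.016,0.004,0.002],"claw":0},{"slide":[0,0,-2.2],"dr":[0,0,0],"claw":0},{"slide":[0,0,0],"dr":[0,0,0],"claw":0},{"slide":[0,0,0],"dr":[0,0,0],"claw":0}]}}

```text
time: 18.05
tool_pos: [655.1, 1.1, 21.2]
orientation: [2.095, 2.34, 0.002]
wrist_force: [-0.2, -0.2, -0.7]
gripper_width: 0.245
grip_force: 49.8
```

Request:
{"api": "apply_moves", "payload": {"increments": [{"slide":[0,0,-0.15],"dr":[0,0,0],"claw":0},{"slide":[0,0,0],"dr":[0,0,0],"claw":0},{"slide":[0,0,0],"dr":[0,0,0],"claw":0}]}}

```text
time: 18.35
tool_pos: [655.2, 1.5, 19.5]
orientation: [2.093, 2.341, 0.003]
wrist_force: [-0.7, -0.1, -0.1]
gripper_width: 0.246
grip_force: 49.8
```

Request:
{"api": "apply_moves", "payload": {"increments": [{"slide":[0,0,-0.15],"dr":[0,0,0],"claw":0},{"slide":[0,0,0],"dr":[0,0,0],"claw":0},{"slide":[0,0,0],"dr":[0,0,0],"claw":0}]}}

```text
time: 18.65
tool_pos: [654.7, 1.5, 16.9]
orientation: [2.094, 2.342, 0.001]
wrist_force: [-0.5, -0.3, -0.4]
gripper_width: 0.247
grip_force: 49.8
```

```bash
python3 -c "
from errs import *
down(654.6,.6,15,6.3)"
```

```text
t 18.65 TCP [654.7   1.5  16.9] x [-0.111  0.994  0.001] y [0.994 0.111 0.001] z [ 0.001  0.001 -1.   ] j [ 0.26  0.57 -0.44  1.64  0.27  0.99 -0.15] F [-0.5 -0.3 -0.4] w 0.247 g 49.8
slide cm [-0.01 -0.09 -0.19] dr [-0.001  0.001 -0.002]
```

Request:
{"api": "apply_moves", "payload": {"increments": [{"slide":[0,0,-0.15],"dr":[0,0,0],"claw":0},{"slide":[0,0,0],"dr":[0,0,0],"claw":0},{"slide":[0,0,0],"dr":[0,0,0],"claw":0}]}}

```text
time: 18.95
tool_pos: [654.7, 1.5, 15.4]
orientation: [2.094, 2.342, 0.002]
wrist_force: [1.0, 0.7, 0.2]
gripper_width: 0.241
grip_force: 49.8
```

Request:
{"api": "apply_moves", "payload": {"increments": [{"slide":[0,0,-0.1],"dr":[0,0,0],"claw":0},{"slide":[0,0,0],"dr":[0,0,0],"claw":0},{"slide":[0,0,0],"dr":[0,0,0],"claw":0}]}}

```text
time: 19.25
tool_pos: [654.8, 1.5, 15.0]
orientation: [2.094, 2.341, 0.002]
wrist_force: [-3.4, -0.8, 5.3]
gripper_width: 0.242
grip_force: 50.5
```

Request:
{"api": "apply_moves", "payload": {"increments": [{"slide":[0,0,-0.1],"dr":[0,0,0],"claw":0},{"slide":[0,0,0],"dr":[0,0,0],"claw":0},{"slide":[0,0,0],"dr":[0,0,0],"claw":0}]}}

```text
time: 19.55
tool_pos: [654.9, 1.5, 15.0]
orientation: [2.094, 2.341, 0.001]
wrist_force: [-6.0, -0.9, 13.6]
gripper_width: 0.244
grip_force: 51.6
```

Request:
{"api": "apply_moves", "payload": {"increments": [{"slide":[0,0,0.15],"dr":[0,0,0],"claw":0.5},{"slide":[0,0,0],"dr":[0,0,0],"claw":0.5},{"slide":[0,0,2],"dr":[0,0,0],"claw":0.5},{"slide":[0,0,4],"dr":[0,0,0],"claw":0.5},{"slide":[0,-1,4],"dr":[0,0,-0.131],"claw":0.55}]}}

```text
time: 20.05
tool_pos: [654.0, -6.8, 115.1]
orientation: [-2.24, -2.2, -0.001]
wrist_force: [0.1, -0.3, 0.2]
gripper_width: 0.547
grip_force: 0.0
```

Request:
{"api": "apply_moves", "payload": {"increments": [{"slide":[-0.5,-2.5,0],"dr":[0,0,-0.131],"claw":0.55},{"slide":[-0.5,-2.5,0],"dr":[0,0,-0.131],"claw":0.55},{"slide":[-0.5,-2.5,0],"dr":[0,0,-0.131],"claw":0.55},{"slide":[-0.6,-2.5,0],"dr":[0,0,-0.131],"claw":0.55},{"slide":[-0.6,-2.5,0],"dr":[0,0,-0.131],"claw":0.55}]}}

```text
time: 20.55
tool_pos: [627.4, -134.5, 114.7]
orientation: [2.835, 1.353, 0.001]
wrist_force: [-0.3, 0.4, -0.2]
gripper_width: 0.55
grip_force: 0.0
```

Request:
{"api": "apply_moves", "payload": {"increments": [{"slide":[-0.6,-2.5,0],"dr":[0,0,-0.131],"claw":0.55},{"slide":[-0.6,-2.5,0],"dr":[0,0,-0.131],"claw":0.55},{"slide":[-0.6,-2.5,0],"dr":[0,0,-0.131],"claw":0.55},{"slide":[-0.6,-2.6,0],"dr":[0,0,-0.131],"claw":0.55},{"slide":[-0.7,-2.6,-0.5],"dr":[0,0,-0.131],"claw":0.55}]}}

```text
time: 21.05
tool_pos: [596.9, -261.6, 110.3]
orientation: [3.118, 0.37, 0.003]
wrist_force: [0.8, 0.6, 0.7]
gripper_width: 0.545
grip_force: 0.0
```

Request:
{"api": "apply_moves", "payload": {"increments": [{"slide":[-0.7,-2.7,-1],"dr":[0,0,-0.131],"claw":0.55},{"slide":[0,0,-1],"dr":[0,0,0],"claw":0.55},{"slide":[0,0,0],"dr":[0,0,0],"claw":0.55}]}}

```text
time: 21.35
tool_pos: [588.5, -287.6, 88.0]
orientation: [-3.136, -0.172, 0.003]
wrist_force: [0.2, 1.0, 0.1]
gripper_width: 0.554
grip_force: 0.0
```

```bash
python3 -c "
from errs import *
down(590.5,-287,25,-83.8); snap('wrist','w10');snap('top','t10');snap('scene','s10')"
```

```text
t 21.35 TCP [ 588.5 -287.6   88. ] x [ 0.994  0.11  -0.002] y [ 0.11  -0.994 -0.   ] z [-0.002  0.    -1.   ] j [ 0.45  0.45 -0.09  1.6   0.04  1.09 -1.11] F [0.2 1.  0.1] w 0.554 g 0.0
slide cm [ 0.2   0.06 -6.3 ] dr [-0.    -0.002 -0.002]
```

Request:
{"api": "apply_moves", "payload": {"increments": [{"slide":[0.2,0,-3.1],"dr":[0,0,0],"claw":0.55},{"slide":[0,0,-3],"dr":[0,0,0],"claw":0.55},{"slide":[0,0,0],"dr":[0,0,0],"claw":0.55},{"slide":[0,0,0],"dr":[0,0,0],"claw":0},{"slide":[0,0,0],"dr":[0,0,0],"claw":0}]}}

```text
time: 22.0
tool_pos: [593.2, -287.7, 31.3]
orientation: [3.135, 0.174, 0.005]
wrist_force: [1.0, 0.2, -0.2]
gripper_width: 0.24
grip_force: 49.6
```

Request:
{"api": "apply_moves", "payload": {"increments": [{"slide":[0,0,0],"dr":[0,0,0],"claw":0},{"slide":[0,0,0],"dr":[0,0,0],"claw":0}]}}

```text
time: 22.2
tool_pos: [593.1, -287.9, 31.2]
orientation: [3.135, 0.173, 0.006]
wrist_force: [-0.6, 0.5, 7.0]
gripper_width: 0.236
grip_force: 50.4
```

Request:
{"api": "apply_moves", "payload": {"increments": [{"slide":[0,0,2],"dr":[0,0,0],"claw":0},{"slide":[0,0,4],"dr":[0,0,0],"claw":0},{"slide":[0,0,4],"dr":[0,0,0],"claw":0},{"slide":[0,0,0],"dr":[0,0,0],"claw":0}]}}

```text
time: 22.6
tool_pos: [595.1, -289.1, 136.5]
orientation: [3.131, 0.172, 0.016]
wrist_force: [0.7, -0.9, 0.1]
gripper_width: 0.244
grip_force: 49.5
```

```bash
python3 -c "
from errs import *
down(507.4,-15.6,17,6.3)"
```

```text
t 22.6 TCP [ 595.1 -289.1  136.5] x [0.994 0.11  0.01 ] y [ 0.11  -0.994  0.006] z [ 0.011 -0.005 -1.   ] j [ 0.45  0.41 -0.09  1.56  0.04  1.16 -1.1 ] F [ 0.7 -0.9  0.1] w 0.244 g 49.5
slide cm [ -8.77  27.35 -11.95] dr [-0.004  0.012  1.571]
```

Request:
{"api": "apply_moves", "payload": {"increments": [{"slide":[-0.3,2.6,0],"dr":[0,0.006,0.131],"claw":0},{"slide":[-0.3,2.6,0],"dr":[0,0.006,0.131],"claw":0},{"slide":[-0.3,2.6,0],"dr":[0,0,0.131],"claw":0},{"slide":[-0.3,2.6,0],"dr":[0,0,0.131],"claw":0},{"slide":[-0.3,2.6,0],"dr":[0,0,0.131],"claw":0}]}}

```text
time: 23.1
tool_pos: [576.6, -156.6, 129.4]
orientation: [2.909, 1.18, -0.016]
wrist_force: [-0.1, 0.4, -1.1]
gripper_width: 0.242
grip_force: 49.5
```

Request:
{"api": "apply_moves", "payload": {"increments": [{"slide":[-0.3,2.6,0],"dr":[0,0,0.131],"claw":0},{"slide":[-1.1,1.95,0],"dr":[0,0,0.131],"claw":0},{"slide":[-1.1,1.95,0],"dr":[0,0,0.131],"claw":0},{"slide":[-1.1,1.95,0],"dr":[0,0,0.131],"claw":0},{"slide":[-1.1,1.95,-0.5],"dr":[0,0,0.131],"claw":0}]}}

```text
time: 23.6
tool_pos: [529.8, -52.9, 124.9]
orientation: [2.371, 2.05, -0.013]
wrist_force: [0.6, -0.1, -0.4]
gripper_width: 0.238
grip_force: 49.5
```

Request:
{"api": "apply_moves", "payload": {"increments": [{"slide":[-1.1,1.95,-1],"dr":[0,0,0.131],"claw":0},{"slide":[-1.1,1.95,-2],"dr":[0,0,0.131],"claw":0},{"slide":[0,0,-1.5],"dr":[0,0,0],"claw":0},{"slide":[0,0,0],"dr":[0,0,0],"claw":0},{"slide":[0,0,0],"dr":[0,0,0],"claw":0}]}}

```text
time: 24.1
tool_pos: [508.1, -15.0, 79.5]
orientation: [2.091, 2.335, -0.014]
wrist_force: [-0.4, 0.1, -1.5]
gripper_width: 0.243
grip_force: 49.5
```

```bash
python3 -c "
from errs import *
down(507.4,-15.6,22,6.3)"
```

```text
t 24.1 TCP [508.1 -15.   79.5] x [-0.11   0.994 -0.011] y [ 0.994  0.11  -0.002] z [-0.    -0.011 -1.   ] j [ 0.35  0.22 -0.46  1.96  0.13  0.99 -0.06] F [-0.4  0.1 -1.5] w 0.243 g 49.5
slide cm [-0.07 -0.06 -5.75] dr [ 0.011 -0.    -0.   ]
```

Request:
{"api": "apply_moves", "payload": {"increments": [{"slide":[0,0,-2.8],"dr":[0.011,0,0],"claw":0},{"slide":[0,0,-2.7],"dr":[0,0,0],"claw":0},{"slide":[0,0,0],"dr":[0,0,0],"claw":0},{"slide":[0,0,0],"dr":[0,0,0],"claw":0}]}}

```text
time: 24.5
tool_pos: [508.4, -14.8, 25.0]
orientation: [-2.095, -2.341, 0.001]
wrist_force: [-0.0, -0.9, -0.0]
gripper_width: 0.24
grip_force: 49.5
```

Request:
{"api": "apply_moves", "payload": {"increments": [{"slide":[0,0,-0.2],"dr":[0,0,0],"claw":0},{"slide":[0,0,0],"dr":[0,0,0],"claw":0},{"slide":[0,0,0],"dr":[0,0,0],"claw":0}]}}

```text
time: 24.8
tool_pos: [508.4, -14.6, 22.9]
orientation: [2.094, 2.341, 0.0]
wrist_force: [-0.4, -0.8, -0.4]
gripper_width: 0.241
grip_force: 49.5
```

Request:
{"api": "apply_moves", "payload": {"increments": [{"slide":[0,0,-0.15],"dr":[0,0,0],"claw":0},{"slide":[0,0,0],"dr":[0,0,0],"claw":0},{"slide":[0,0,0],"dr":[0,0,0],"claw":0}]}}

```text
time: 25.1
tool_pos: [507.7, -14.6, 20.5]
orientation: [-2.094, -2.341, 0.001]
wrist_force: [0.5, -0.4, -0.5]
gripper_width: 0.244
grip_force: 49.5
```

```bash
python3 -c "
from errs import *
down(507.4,-15.6,19,6.3)"
```

```text
t 25.1 TCP [507.7 -14.6  20.5] x [-0.111  0.994 -0.   ] y [ 0.994  0.111 -0.001] z [-0.001 -0.    -1.   ] j [ 0.34  0.31 -0.44  2.    0.17  0.87 -0.09] F [ 0.5 -0.4 -0.5] w 0.244 g 49.5
slide cm [-0.03 -0.1  -0.15] dr [ 0.    -0.001 -0.001]
```

Request:
{"api": "apply_moves", "payload": {"increments": [{"slide":[0,0,-0.15],"dr":[0,0,0],"claw":0},{"slide":[0,0,0],"dr":[0,0,0],"claw":0},{"slide":[0,0,-0.1],"dr":[0,0,0],"claw":0},{"slide":[0,0,0],"dr":[0,0,0],"claw":0}]}}

```text
time: 25.5
tool_pos: [507.9, -14.6, 19.0]
orientation: [-2.094, -2.342, 0.002]
wrist_force: [-6.4, 0.7, 16.6]
gripper_width: 0.239
grip_force: 51.6
```

Request:
{"api": "apply_moves", "payload": {"increments": [{"slide":[0,0,0],"dr":[0,0,0],"claw":0.5},{"slide":[0,0,0],"dr":[0,0,0],"claw":0.5},{"slide":[0,0,2],"dr":[0,0,0],"claw":0.5},{"slide":[0,0,4],"dr":[0,0,0],"claw":0.5},{"slide":[0,0,4],"dr":[0,0,-0.131],"claw":0.55}]}}

```text
time: 26.0
tool_pos: [506.9, -14.4, 118.3]
orientation: [-2.242, -2.197, 0.003]
wrist_force: [1.3, -0.4, 0.3]
gripper_width: 0.547
grip_force: 0.0
```

Request:
{"api": "apply_moves", "payload": {"increments": [{"slide":[1.2,-1.9,3],"dr":[0,0,-0.131],"claw":0.55},{"slide":[1.2,-1.9,3],"dr":[0,0,-0.131],"claw":0.55},{"slide":[1.2,-1.9,3],"dr":[0,0,-0.131],"claw":0.55},{"slide":[1.2,-1.9,3],"dr":[0,0,-0.131],"claw":0.55},{"slide":[1.2,-1.9,3],"dr":[0,0,-0.131],"claw":0.55}]}}

```text
time: 26.5
tool_pos: [567.9, -110.4, 269.0]
orientation: [-2.835, -1.353, 0.001]
wrist_force: [0.4, 0.1, -0.8]
gripper_width: 0.546
grip_force: 0.0
```

Request:
{"api": "apply_moves", "payload": {"increments": [{"slide":[1.2,-2,1],"dr":[0,0,-0.131],"claw":0.55},{"slide":[1.2,-2,0],"dr":[0,0,-0.131],"claw":0.55},{"slide":[1.2,-2,0],"dr":[0,0,-0.131],"claw":0.55},{"slide":[1.2,-2,0],"dr":[0,0,-0.131],"claw":0.55},{"slide":[1.2,-2,0],"dr":[0,0,-0.131],"claw":0.55}]}}

```text
time: 27.0
tool_pos: [628.1, -210.4, 277.4]
orientation: [-3.119, -0.37, 0.001]
wrist_force: [0.2, 0.4, -0.0]
gripper_width: 0.55
grip_force: 0.0
```

Request:
{"api": "apply_moves", "payload": {"increments": [{"slide":[0,0,0],"dr":[0,0,-0.131],"claw":0.55},{"slide":[0,0,0],"dr":[0,0,0],"claw":0.55}]}}

```text
time: 27.2
tool_pos: [627.7, -210.1, 277.0]
orientation: [-3.136, -0.168, 0.002]
wrist_force: [-0.6, -0.1, -0.6]
gripper_width: 0.552
grip_force: 0.0
```

```bash
cat > det.py <<'E'
from h import *
def orange(tag,z,roi=None):
    c=load(tag); im=c['color']; hsv=cv2.cvtColor(im,cv2.COLOR_BGR2HSV)
    m=cv2.inRange(hsv,(8,110,140),(22,255,255))
    m=cv2.morphologyEx(m,cv2.MORPH_OPEN,np.ones((3,3)))
    n,lab,stt,_=cv2.connectedComponentsWithStats(m)
    for i in range(1,n):
        if stt[i,4]<400: continue
        pts=np.argwhere(lab==i)[:,::-1]
        h=cv2.convexHull(pts.astype(np.float32))[:,0]
        W=np.array([atz(c,p,z)[:2] for p in h],np.float32)
        r=cv2.minAreaRect(W); b=cv2.boxPoints(r)
        e=b[1]-b[0] if np.linalg.norm(b[1]-b[0])>np.linalg.norm(b[2]-b[1]) else b[2]-b[1]
        a=np.degrees(np.arctan2(e[1],e[0]))%180
        print(tag,'c',np.round(r[0],1),'size',np.round(sorted(r[1]),1),'ang',round(a,1),'px',stt[i,:4].tolist())
E
python3 -c "
from errs import *
from det import *
down(573,-221.8,100,-86.8); snap('wrist','w11');snap('top','t11')
orange('w8',44);print();orange('w11',22);print();orange('t11',22)"
```

```text
t 27.2 TCP [ 627.7 -210.1  277. ] x [ 0.994  0.107 -0.001] y [ 0.107 -0.994 -0.001] z [-0.002  0.001 -1.   ] j [ 0.38  0.35 -0.17  1.35  0.06  1.45 -1.25] F [-0.6 -0.1 -0.6] w 0.552 g 0.0
slide cm [ -5.47  -1.17 -17.7 ] dr [-0.001 -0.001 -0.051]
w8 c [665.1 -20.7] size [ 30.1 160.4] ang 96.6 px [0, 63, 172, 42]
w8 c [631.6  29.1] size [16.9 31.3] ang 1.9 px [23, 94, 19, 33]
w8 c [645.7 -74.5] size [28.7 60.7] ang 148.1 px [124, 104, 46, 43]
w8 c [ 591.1 -286.2] size [ 21.5 190.5] ang 6.2 px [311, 127, 46, 167]
w8 c [ 573.4 -220.8] size [ 22.5 188.4] ang 2.9 px [249, 130, 46, 165]
w8 c [573.8 -12.9] size [23.5 29.1] ang 125.9 px [57, 163, 27, 26]
w8 c [547.1 -40.2] size [ 62.1 143.3] ang 104.5 px [31, 176, 138, 58]

w11 c [656.6  -6.4] size [ 43.8 178. ] ang 96.4 px [0, 89, 174, 45]
w11 c [ 591.5 -287.7] size [ 21.6 188.1] ang 4.5 px [330, 113, 33, 163]
w11 c [ 573.5 -220.4] size [ 21.6 188.8] ang 3.6 px [271, 123, 27, 161]
w11 c [568.5  -6.3] size [28.  42.4] ang 107.8 px [70, 181, 39, 27]
w11 c [555.2 -67.5] size [21.9 52.2] ang 5.6 px [134, 188, 24, 45]
w11 c [506.1 -13.1] size [ 29.  195.6] ang 96.1 px [10, 234, 173, 24]
w11 c [ 344.8 -218.3] size [ 54.2 111. ] ang 24.2 px [229, 335, 65, 67]

t11 c [ 591.3 -289.5] size [ 27.1 191.8] ang 3.8 px [389, 178, 19, 73]
t11 c [ 6.599e+02 -2.000e-01] size [ 30.1 187.4] ang 96.1 px [251, 182, 72, 18]
t11 c [ 573.7 -222.1] size [ 26.1 189.4] ang 3.7 px [364, 185, 18, 73]
t11 c [535.  -13.8] size [ 80.6 189.3] ang 96.1 px [258, 220, 74, 38]
```

Request:
{"api": "apply_moves", "payload": {"increments": [{"slide":[-0.2,-0.2,-4.8],"dr":[0,0,-0.015],"claw":0.55},{"slide":[-0.2,-0.2,-4.8],"dr":[0,0,-0.015],"claw":0.55},{"slide":[-0.2,-0.2,-4.8],"dr":[0,0,-0.015],"claw":0.55},{"slide":[-0.2,-0.15,-4.8],"dr":[0,0,0],"claw":0.55},{"slide":[-0.1,0,-3],"dr":[0,0,0],"claw":0.55}]}}

```text
time: 27.8
tool_pos: [616.6, -216.1, 52.3]
orientation: [-3.138, -0.109, 0.006]
wrist_force: [-0.7, 0.1, 0.7]
gripper_width: 0.551
grip_force: 0.0
```

Request:
{"api": "apply_moves", "payload": {"increments": [{"slide":[0,0,0],"dr":[0,0,0],"claw":0.55},{"slide":[0,0,0],"dr":[0,0,0],"claw":0.55}]}}

```text
time: 28.0
tool_pos: [619.2, -216.6, 56.9]
orientation: [-3.139, -0.106, -0.0]
wrist_force: [1.2, 0.0, 0.4]
gripper_width: 0.552
grip_force: 0.0
```

```bash
python3 -c "
from errs import *
down(618.4,-217.6,5,-86.4)"
```

```text
t 28.0 TCP [ 619.2 -216.6   56.9] x [0.998 0.068 0.   ] y [ 0.068 -0.998 -0.001] z [ 0.     0.001 -1.   ] j [ 0.39  0.49 -0.16  1.62  0.09  1.04 -1.3 ] F [1.2 0.  0.4] w 0.552 g 0.0
slide cm [-0.08 -0.1  -5.19] dr [-0.001  0.    -0.005]
```

Request:
{"api": "apply_moves", "payload": {"increments": [{"slide":[-0.1,-0.1,-2.6],"dr":[0,0,0],"claw":0.55},{"slide":[0,0,-2.4],"dr":[0,0,0],"claw":0.45},{"slide":[0,0,0],"dr":[0,0,0],"claw":0.45},{"slide":[0,0,0],"dr":[0,0,0],"claw":0.45}]}}

```text
time: 28.4
tool_pos: [619.2, -218.1, 8.4]
orientation: [-3.14, -0.104, -0.004]
wrist_force: [-0.4, -0.6, 1.8]
gripper_width: 0.447
grip_force: 0.0
```

Request:
{"api": "apply_moves", "payload": {"increments": [{"slide":[0,0,0],"dr":[0,0,0],"claw":0},{"slide":[0,0,0],"dr":[0,0,0],"claw":0},{"slide":[0,0,0],"dr":[0,0,0],"claw":0},{"slide":[0,0,0],"dr":[0,0,0],"claw":0}]}}

```text
time: 28.8
tool_pos: [619.7, -218.5, 8.9]
orientation: [3.139, 0.103, 0.006]
wrist_force: [0.0, 0.3, 7.7]
gripper_width: 0.242
grip_force: 50.3
```

```bash
python3 -c "
from errs import *
down(631.5,-55.3,40,-83.7)"
```

```text
t 28.8 TCP [ 619.7 -218.5    8.9] x [0.998 0.065 0.004] y [ 0.065 -0.998  0.001] z [ 0.004 -0.001 -1.   ] j [ 0.39  0.54 -0.16  1.65  0.1   0.95 -1.31] F [0.  0.3 7.7] w 0.242 g 50.3
slide cm [ 1.18 16.32  3.11] dr [0.    0.004 0.045]
```

Request:
{"api": "apply_moves", "payload": {"increments": [{"slide":[0,0,2.5],"dr":[0,0,0],"claw":0},{"slide":[0,0,3.5],"dr":[0,0,0],"claw":0},{"slide":[0.2,2,3],"dr":[0,0,0],"claw":0},{"slide":[0.2,3,0],"dr":[0,0,0.015],"claw":0},{"slide":[0.2,3,0],"dr":[0,0,0.015],"claw":0}]}}

```text
time: 29.3
tool_pos: [625.1, -137.8, 99.0]
orientation: [3.138, 0.149, 0.007]
wrist_force: [-0.1, 0.7, -0.4]
gripper_width: 0.244
grip_force: 49.4
```

Request:
{"api": "apply_moves", "payload": {"increments": [{"slide":[0.2,3,0],"dr":[0,0,0.015],"claw":0},{"slide":[0.2,3,0],"dr":[0,0,0],"claw":0},{"slide":[0.2,2.3,0],"dr":[0,0,0],"claw":0},{"slide":[0,0,0],"dr":[0,0,0],"claw":0},{"slide":[0,0,0],"dr":[0,0,0],"claw":0}]}}

```text
time: 29.8
tool_pos: [630.2, -54.8, 97.1]
orientation: [-3.137, -0.175, -0.002]
wrist_force: [0.3, -1.0, 0.4]
gripper_width: 0.241
grip_force: 49.3
```

```bash
python3 -c "
from errs import *
from det import *
down(632.5,-55.1,43,-83.7)
snap('top','t12'); snap('scene','s12'); orange('t12',32)"
```

```text
t 29.8 TCP [630.2 -54.8  97.1] x [0.994 0.111 0.001] y [ 0.111 -0.994 -0.   ] z [ 0.001  0.    -1.   ] j [ 0.2   0.41 -0.23  1.65  0.1   1.09 -1.52] F [ 0.3 -1.   0.4] w 0.241 g 49.3
slide cm [ 0.23 -0.03 -5.41] dr [-0.     0.001 -0.001]
t12 c [ 590.4 -287.1] size [ 27.  191.5] ang 4.7 px [388, 177, 20, 74]
t12 c [526.3  28.7] size [81.4 93.5] ang 88.6 px [258, 225, 38, 33]
```

Request:
{"api": "apply_moves", "payload": {"increments": [{"slide":[0.2,0,-2.5],"dr":[0,0,0],"claw":0},{"slide":[0,0,-2.5],"dr":[0,0,0],"claw":0},{"slide":[0,0,0],"dr":[0,0,0],"claw":0},{"slide":[0,0,0],"dr":[0,0,0],"claw":0}]}}

```text
time: 30.3
tool_pos: [631.6, -56.1, 46.3]
orientation: [-3.136, -0.171, 0.001]
wrist_force: [-0.3, 0.6, 0.2]
gripper_width: 0.242
grip_force: 49.3
```

Request:
{"api": "apply_moves", "payload": {"increments": [{"slide":[0,0,-0.2],"dr":[0,0,0],"claw":0},{"slide":[0,0,0],"dr":[0,0,0],"claw":0},{"slide":[0,0,0],"dr":[0,0,0],"claw":0}]}}

```text
time: 30.6
tool_pos: [632.3, -55.1, 44.9]
orientation: [-3.136, -0.173, -0.002]
wrist_force: [-0.5, 0.1, 0.0]
gripper_width: 0.243
grip_force: 49.3
```

Request:
{"api": "apply_moves", "payload": {"increments": [{"slide":[0,0,-0.15],"dr":[0,0,0],"claw":0},{"slide":[0,0,0],"dr":[0,0,0],"claw":0},{"slide":[0,0,0],"dr":[0,0,0],"claw":0}]}}

```text
time: 30.9
tool_pos: [631.7, -55.0, 42.5]
orientation: [-3.136, -0.173, 0.0]
wrist_force: [-0.8, 0.2, -1.3]
gripper_width: 0.244
grip_force: 49.3
```

```bash
python3 -c "
from errs import *
down(632.5,-55.1,41,-83.7)"
```

```text
t 30.9 TCP [631.7 -55.   42.5] x [ 0.994  0.11  -0.   ] y [ 0.11  -0.994 -0.001] z [-0.     0.001 -1.   ] j [ 0.19  0.47 -0.23  1.69  0.12  1.   -1.53] F [-0.8  0.2 -1.3] w 0.244 g 49.3
slide cm [ 0.08 -0.01 -0.15] dr [-0.001 -0.    -0.   ]
```

Request:
{"api": "apply_moves", "payload": {"increments": [{"slide":[0,0,-0.15],"dr":[0,0,0],"claw":0},{"slide":[0,0,0],"dr":[0,0,0],"claw":0},{"slide":[0,0,0],"dr":[0,0,0],"claw":0.4},{"slide":[0,0,0],"dr":[0,0,0],"claw":0.4},{"slide":[0,0,0],"dr":[0,0,0],"claw":0.4}]}}

```text
time: 31.4
tool_pos: [631.7, -55.1, 40.9]
orientation: [-3.136, -0.173, 0.0]
wrist_force: [0.5, 0.1, -0.1]
gripper_width: 0.402
grip_force: 0.0
```

Request:
{"api": "apply_moves", "payload": {"increments": [{"slide":[0,0,1.5],"dr":[0,0,0],"claw":0.4},{"slide":[0,0,3],"dr":[0,0,0],"claw":0.4},{"slide":[0,-2,3],"dr":[0,0,0],"claw":0.5},{"slide":[0,-4,0],"dr":[0,0,-0.035],"claw":0.55},{"slide":[0,-4,0],"dr":[0,0,0],"claw":0.55}]}}

```text
time: 31.9
tool_pos: [633.0, -155.4, 119.0]
orientation: [-3.139, -0.12, -0.006]
wrist_force: [0.2, -0.4, -0.3]
gripper_width: 0.55
grip_force: 0.0
```

Request:
{"api": "apply_moves", "payload": {"increments": [{"slide":[0.1,-4,0],"dr":[0,0,0],"claw":0.55},{"slide":[0.1,-4,0],"dr":[0,0,0],"claw":0.55},{"slide":[0.1,-4.8,-1],"dr":[0,0,0],"claw":0.55},{"slide":[0,0,-3],"dr":[0,0,0],"claw":0.55},{"slide":[0,0,0],"dr":[0,0,0],"claw":0.55}]}}

```text
time: 32.4
tool_pos: [632.1, -284.4, 73.0]
orientation: [-3.137, -0.113, 0.008]
wrist_force: [-1.2, 1.0, -0.1]
gripper_width: 0.551
grip_force: 0.0
```

```bash
python3 -c "
from errs import *
from det import *
down(636.4,-284.3,5,-85.7)
snap('top','t13'); snap('scene','s13'); snap('wrist','w13'); orange('t13',54)"
```

```text
t 32.4 TCP [ 632.1 -284.4   73. ] x [ 0.997  0.072 -0.005] y [ 0.072 -0.997 -0.003] z [-0.005  0.002 -1.   ] j [ 0.46  0.54 -0.14  1.5   0.08  1.11 -1.19] F [-1.2  1.  -0.1] w 0.551 g 0.0
slide cm [ 0.43  0.01 -6.8 ] dr [-0.002 -0.005  0.003]
t13 c [576.1  -7.2] size [184.5 188.5] ang 6.4 px [250, 181, 82, 77]
```

Request:
{"api": "apply_moves", "payload": {"increments": [{"slide":[0.1,0,-3.3],"dr":[0,-0.005,0],"claw":0.55},{"slide":[0,0,-3.2],"dr":[0,0,0],"claw":0.45},{"slide":[0,0,0],"dr":[0,0,0],"claw":0.45},{"slide":[0,0,0],"dr":[0,0,0],"claw":0.45}]}}

```text
time: 32.95
tool_pos: [636.7, -282.2, 12.7]
orientation: [-3.139, -0.12, -0.009]
wrist_force: [1.7, -0.6, 0.1]
gripper_width: 0.447
grip_force: 0.0
```

```bash
python3 -c "
from errs import *
down(636.4,-284.3,5,-85.7)"
```

```text
t 32.95 TCP [ 636.7 -282.2   12.7] x [0.997 0.076 0.006] y [ 0.076 -0.997 -0.   ] z [ 0.006  0.001 -1.   ] j [ 0.45  0.6  -0.14  1.54  0.09  1.   -1.2 ] F [ 1.7 -0.6  0.1] w 0.447 g 0.0
slide cm [-0.03 -0.21 -0.77] dr [-0.001  0.006 -0.002]
```

Request:
{"api": "apply_moves", "payload": {"increments": [{"slide":[0,-0.2,-0.5],"dr":[0,0,0],"claw":0.45},{"slide":[0,0,0],"dr":[0,0,0],"claw":0},{"slide":[0,0,0],"dr":[0,0,0],"claw":0},{"slide":[0,0,0],"dr":[0,0,0],"claw":0},{"slide":[0,0,0],"dr":[0,0,0],"claw":0}]}}

```text
time: 33.45
tool_pos: [636.7, -285.6, 7.7]
orientation: [3.139, 0.118, 0.011]
wrist_force: [-0.8, 0.0, 5.7]
gripper_width: 0.245
grip_force: 49.8
```

```bash
python3 -c "
from errs import *
down(619.9,50.2,60,-83.7)"
```

```text
t 33.45 TCP [ 636.7 -285.6    7.7] x [0.997 0.075 0.007] y [ 0.075 -0.997  0.001] z [ 0.007 -0.    -1.   ] j [ 0.46  0.61 -0.14  1.54  0.09  0.99 -1.2 ] F [-0.8  0.   5.7] w 0.245 g 49.8
slide cm [-1.68 33.58  5.23] dr [0.    0.007 0.035]
```

Request:
{"api": "apply_moves", "payload": {"increments": [{"slide":[0,0,2.5],"dr":[0,0,0],"claw":0},{"slide":[0,0,4.5],"dr":[0,0,0],"claw":0},{"slide":[0,2,3.5],"dr":[0,0,0],"claw":0},{"slide":[-0.2,3.5,0.5],"dr":[0,0,0.017],"claw":0},{"slide":[-0.2,4,0],"dr":[0,0,0.018],"claw":0}]}}

```text
time: 33.95
tool_pos: [632.6, -190.7, 118.7]
orientation: [3.136, 0.17, 0.014]
wrist_force: [-0.3, 0.2, -1.0]
gripper_width: 0.246
grip_force: 49.0
```

Request:
{"api": "apply_moves", "payload": {"increments": [{"slide":[-0.2,4,0],"dr":[0,0,0],"claw":0},{"slide":[-0.2,4,0],"dr":[0,0,0],"claw":0},{"slide":[-0.2,4,0],"dr":[0,0,0],"claw":0},{"slide":[-0.2,4,0],"dr":[0,0,0],"claw":0},{"slide":[-0.2,4,0],"dr":[0,0,0],"claw":0}]}}

```text
time: 34.45
tool_pos: [621.5, 11.5, 116.5]
orientation: [-3.136, -0.173, -0.009]
wrist_force: [-0.3, 0.5, 0.3]
gripper_width: 0.242
grip_force: 49.0
```

Request:
{"api": "apply_moves", "payload": {"increments": [{"slide":[-0.2,3,-1],"dr":[0,0,0],"claw":0},{"slide":[-0.1,1,-2],"dr":[0,0,0],"claw":0},{"slide":[0,0,0],"dr":[0,0,0],"claw":0},{"slide":[0,0,0],"dr":[0,0,0],"claw":0}]}}

```text
time: 34.85
tool_pos: [618.6, 49.0, 86.2]
orientation: [3.137, 0.172, 0.007]
wrist_force: [0.8, 0.1, 0.0]
gripper_width: 0.243
grip_force: 49.0
```

```bash
python3 -c "
from errs import *
down(620.2,50.2,42,-83.7)"
```

```text
t 34.85 TCP [618.6  49.   86.2] x [0.994 0.11  0.004] y [ 0.11  -0.994  0.   ] z [ 0.004  0.    -1.   ] j [ 0.07  0.4  -0.27  1.69  0.12  1.06 -1.7 ] F [0.8 0.1 0. ] w 0.243 g 49.0
slide cm [ 0.16  0.12 -4.42] dr [-0.     0.004  0.   ]
```

Request:
{"api": "apply_moves", "payload": {"increments": [{"slide":[0.2,0.1,-2.2],"dr":[0,0.004,0],"claw":0},{"slide":[0,0,-2],"dr":[0,0,0],"claw":0},{"slide":[0,0,0],"dr":[0,0,0],"claw":0},{"slide":[0,0,0],"dr":[0,0,0],"claw":0}]}}

```text
time: 35.25
tool_pos: [621.3, 49.6, 45.0]
orientation: [-3.137, -0.17, -0.002]
wrist_force: [0.5, 0.4, 0.1]
gripper_width: 0.239
grip_force: 49.0
```

Request:
{"api": "apply_moves", "payload": {"increments": [{"slide":[0,0,-0.15],"dr":[0,0,0],"claw":0},{"slide":[0,0,0],"dr":[0,0,0],"claw":0},{"slide":[0,0,0],"dr":[0,0,0],"claw":0}]}}

```text
time: 35.55
tool_pos: [621.2, 50.9, 43.3]
orientation: [-3.136, -0.173, -0.003]
wrist_force: [0.4, 0.2, 0.4]
gripper_width: 0.246
grip_force: 49.0
```

```bash
python3 -c "
from errs import *
down(620.2,50.2,40,-83.7)"
```

```text
t 35.55 TCP [621.2  50.9  43.3] x [0.994 0.11  0.002] y [ 0.11  -0.994 -0.001] z [ 0.002  0.001 -1.   ] j [ 0.06  0.45 -0.27  1.72  0.14  0.99 -1.72] F [0.4 0.2 0.4] w 0.246 g 49.0
slide cm [-0.1  -0.07 -0.33] dr [-0.001  0.002 -0.   ]
```

Request:
{"api": "apply_moves", "payload": {"increments": [{"slide":[0,0,-0.3],"dr":[0,0,0],"claw":0},{"slide":[0,0,0],"dr":[0,0,0],"claw":0},{"slide":[0,0,0],"dr":[0,0,0],"claw":0.4},{"slide":[0,0,0],"dr":[0,0,0],"claw":0.4},{"slide":[0,0,0],"dr":[0,0,0],"claw":0.4}]}}

```text
time: 36.05
tool_pos: [620.6, 50.9, 39.3]
orientation: [-3.136, -0.173, -0.001]
wrist_force: [-0.0, -0.1, 0.0]
gripper_width: 0.405
grip_force: 0.0
```

Request:
{"api": "apply_moves", "payload": {"increments": [{"slide":[0,0,1.5],"dr":[0,0,0],"claw":0.4},{"slide":[0,0,3.5],"dr":[0,0,0],"claw":0.4},{"slide":[-1.5,1.5,3.5],"dr":[0,0,0],"claw":0.4},{"slide":[-2.5,2.5,3],"dr":[0,0,-0.025],"claw":0.4},{"slide":[-2.5,2.5,3],"dr":[0,0,-0.025],"claw":0.4}]}}

```text
time: 36.55
tool_pos: [555.2, 116.5, 187.0]
orientation: [-3.139, -0.091, -0.003]
wrist_force: [1.0, 1.5, 0.5]
gripper_width: 0.398
grip_force: 0.0
```

Request:
{"api": "apply_moves", "payload": {"increments": [{"slide":[-2.5,2.5,3],"dr":[0,0,-0.025],"claw":0.4},{"slide":[-2.5,2.5,3],"dr":[0,0,0],"claw":0.4},{"slide":[-2.5,2.5,3],"dr":[0,0,0],"claw":0.4},{"slide":[-2.5,2.5,0],"dr":[0,0,0],"claw":0.4},{"slide":[0,0,0],"dr":[0,0,0],"claw":0.4}]}}

```text
time: 37.05
tool_pos: [452.7, 220.6, 277.3]
orientation: [-3.138, -0.067, -0.006]
wrist_force: [0.3, -0.6, -0.2]
gripper_width: 0.402
grip_force: 0.0
```

```bash
python3 -c "
from errs import *
from det import *
st()
w=snap('wrist','w14'); t=snap('top','t14'); s=snap('scene','s14')
orange('t14',54)
a=cv2.resize(t['color'][165:330,130:350],(400,300),interpolation=cv2.INTER_CUBIC);b=cv2.resize(w['color'],(400,300));c=cv2.resize(s['color'][190:265,220:350],(520,300),interpolation=cv2.INTER_CUBIC)
cv2.imwrite('pics/m14.png',np.vstack([np.hstack([a,b]),np.hstack([c,np.zeros((300,280,3),np.uint8)])]))"
```

```text
t 37.05 TCP [452.7 220.6 277.3] x [0.999 0.042 0.004] y [ 0.042 -0.999 -0.003] z [ 0.004  0.003 -1.   ] j [-0.12  0.03 -0.43  1.73  0.01  1.38 -2.08] F [ 0.3 -0.6 -0.2] w 0.402 g 0.0
t14 c [580.5  -6.5] size [184.1 197.4] ang 6.4 px [250, 181, 82, 79]
```

View pics/m14.png

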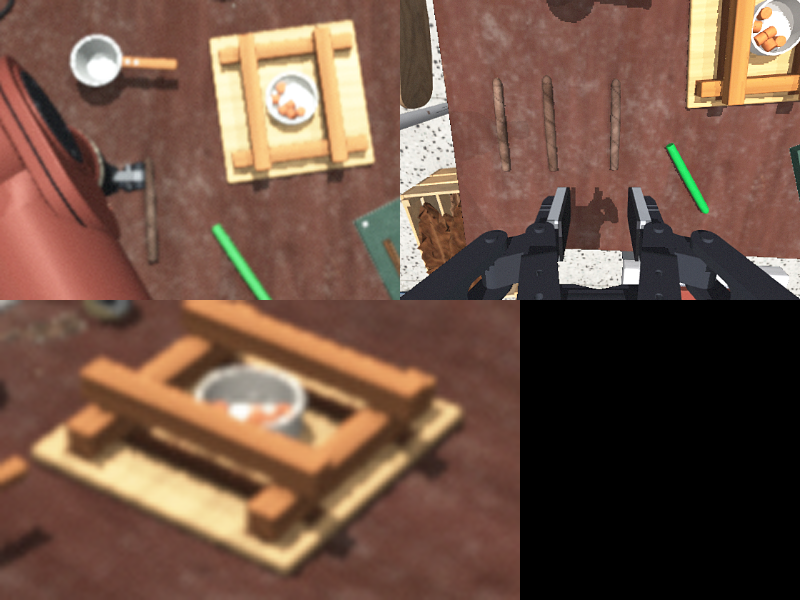

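The crib is correct: its outline centre is (580.5,-6.5) at 6.4°, and the pellets are in the dish. The three cigars show in the wrist view at composite pixels (502,125), (550,125) and (615,125). They are no longer evenly spaced, so one was knocked aside. I'll measure them by code.

```bash
cat > cig.py <<'E'
from h import *
def cig(tag,z=14,th=None):
    c=load(tag); im=c['color'].astype(float)
    lab=cv2.cvtColor(c['color'],cv2.COLOR_BGR2LAB).astype(float)
    seed=np.median(lab[100:250,60:340].reshape(-1,3),0)
    f=cv2.GaussianBlur(lab[:,:,1]-lab[:,:,2]*0.5,(3,3),0)   # redness: cigars are less red
    roi=f[60:260,60:360]; med=np.median(roi); sd=1.48*np.median(abs(roi-med))
    m=(f<med-3.0*sd).astype(np.uint8); m[:, :50]=0
    m=cv2.morphologyEx(m,cv2.MORPH_OPEN,np.ones((3,3),np.uint8)); m=cv2.morphologyEx(m,cv2.MORPH_CLOSE,np.ones((7,5),np.uint8))
    n,l,s,_=cv2.connectedComponentsWithStats(m)
    for i in range(1,n):
        if s[i,4]<300: continue
        h=cv2.convexHull(np.argwhere(l==i)[:,::-1].astype(np.float32))[:,0]
        W=np.array([atz(c,p,z)[:2] for p in h],np.float32); r=cv2.minAreaRect(W); b=cv2.boxPoints(r)
        e=b[1]-b[0] if np.linalg.norm(b[1]-b[0])>np.linalg.norm(b[2]-b[1]) else b[2]-b[1]
        L=max(r[1])
        if 120<L<175 and min(r[1])<40: print(tag,'c',np.round(r[0],1),'size',np.round(sorted(r[1]),1),'ang',round((np.degrees(np.arctan2(e[1],e[0]))+90)%180-90,1),'px',s[i,:4].tolist())
E
python3 -c "
from cig import *
cig('w14')
for r in [(175,143),(175,210),(175,301)]: print(r,atz(load('w14'),(r[1],r[0]),14).round(0))
lab=cv2.cvtColor(load('w14')['color'],cv2.COLOR_BGR2LAB)
print(lab[170:180:5,130:160:3].tolist())"
```

```text
w14 c [431.8 297.2] size [ 16.2 149.8] ang 3.2 px [199, 106, 22, 133]
w14 c [426.3 372.6] size [ 17.1 147.7] ang 1.6 px [130, 109, 25, 131]
w14 c [434.3 196. ] size [ 14.4 143.4] ang 2.4 px [294, 111, 14, 127]
w14 c [349.2  69.1] size [ 17.4 148.8] ang 33.4 px [372, 199, 62, 101]
(175, 143) [429. 371.  14.]
(175, 210) [433. 297.  14.]
(175, 301) [437. 196.  14.]
[[[94, 142, 141], [91, 145, 140], [150, 139, 144], [116, 139, 145], [111, 138, 140], [63, 138, 135], [46, 136, 135], [99, 145, 140], [117, 145, 143], [110, 139, 139]], [[104, 140, 139], [103, 143, 140], [135, 138, 143], [133, 139, 143], [104, 138, 140], [72, 137, 137], [44, 132, 133], [98, 146, 140], [95, 145, 139], [111, 140, 142]]]
```

Request:
{"api": "apply_moves", "payload": {"increments": [{"slide":[-0.4,-0.5,-4.3],"dr":[0,0,0],"claw":0.45},{"slide":[-0.4,-0.5,-4.3],"dr":[0,0,0],"claw":0.45},{"slide":[-0.4,-0.5,-4.3],"dr":[0,0,0],"claw":0.45},{"slide":[-0.4,-0.5,-4.3],"dr":[0,0,0],"claw":0.45},{"slide":[-0.2,-0.5,-3.5],"dr":[0,0,0],"claw":0.45}]}}

```text
time: 37.7
tool_pos: [437.2, 189.0, 65.0]
orientation: [3.141, 0.052, -0.002]
wrist_force: [0.6, 0.3, 1.1]
gripper_width: 0.451
grip_force: 0.0
```

Request:
{"api": "apply_moves", "payload": {"increments": [{"slide":[0,0,0],"dr":[0,0,0],"claw":0.45},{"slide":[0,0,0],"dr":[0,0,0],"claw":0.45}]}}

```text
time: 37.9
tool_pos: [438.3, 190.4, 67.9]
orientation: [-3.141, -0.053, 0.0]
wrist_force: [0.1, 1.1, 1.3]
gripper_width: 0.449
grip_force: 0.0
```

```bash
python3 -c "
from errs import *
from cig import *
down(434.3,196,4,-87.6); snap('wrist','w15'); snap('top','t15'); cig('w15')"
```

```text
t 37.9 TCP [438.3 190.4  67.9] x [ 0.999  0.034 -0.   ] y [ 0.034 -0.999 -0.001] z [-0.     0.001 -1.   ] j [-0.12  0.17 -0.41  2.04  0.08  0.95 -2.11] F [0.1 1.1 1.3] w 0.449 g 0.0
slide cm [-0.4   0.56 -6.39] dr [-0.001 -0.     0.008]
w15 c [434.9 195.3] size [ 14.2 143.7] ang 2.0 px [256, 106, 28, 238]
```

Request:
{"api": "apply_moves", "payload": {"increments": [{"slide":[-0.4,0.5,0],"dr":[0,0,0],"claw":0.45},{"slide":[0,0,-3],"dr":[0,0,0],"claw":0.4},{"slide":[0,0,-2.8],"dr":[0,0,0],"claw":0.4},{"slide":[0,0,0],"dr":[0,0,0],"claw":0.4},{"slide":[0,0,0],"dr":[0,0,0],"claw":0.4}], "squeeze": 30}}

```text
time: 38.5
tool_pos: [434.0, 196.6, 10.6]
orientation: [-3.14, -0.056, -0.002]
wrist_force: [0.4, 0.8, 0.8]
gripper_width: 0.4
grip_force: 0.0
```

```bash
python3 -c "
from errs import *
down(434.3,196,4,-87.6)"
```

```text
t 38.5 TCP [434.  196.6  10.6] x [0.999 0.036 0.001] y [ 0.036 -0.999 -0.001] z [ 0.001  0.001 -1.   ] j [-0.15  0.26 -0.41  2.09  0.14  0.82 -2.17] F [0.4 0.8 0.8] w 0.4 g 0.0
slide cm [ 0.03 -0.06 -0.66] dr [-0.001  0.001  0.006]
```

Request:
{"api": "apply_moves", "payload": {"increments": [{"slide":[0,0,-0.6],"dr":[0,0,0],"claw":0.4},{"slide":[0,0,0],"dr":[0,0,0],"claw":0},{"slide":[0,0,0],"dr":[0,0,0],"claw":0},{"slide":[0,0,0],"dr":[0,0,0],"claw":0},{"slide":[0,0,0],"dr":[0,0,0],"claw":0}]}}

```text
time: 39.0
tool_pos: [434.3, 196.3, 4.3]
orientation: [-3.14, -0.055, -0.003]
wrist_force: [-1.3, -0.6, 7.4]
gripper_width: 0.172
grip_force: 30.2
```

Request:
{"api": "apply_moves", "payload": {"increments": [{"slide":[0,0,2],"dr":[0,0,0],"claw":0},{"slide":[0,0,4.5],"dr":[0,0,0],"claw":0},{"slide":[0,0,4.5],"dr":[0,0,0],"claw":0},{"slide":[0,0,0],"dr":[0,0,0],"claw":0}]}}

```text
time: 39.4
tool_pos: [436.9, 197.7, 119.4]
orientation: [-3.137, -0.055, -0.015]
wrist_force: [-0.0, -0.6, -0.8]
gripper_width: 0.172
grip_force: 29.4
```

```bash
python3 -c "
from errs import *
down(630.5,-1.5,60,6.3)"
```

```text
t 39.4 TCP [436.9 197.7 119.4] x [0.999 0.035 0.01 ] y [ 0.035 -0.999 -0.004] z [ 0.01   0.004 -1.   ] j [-0.11  0.1  -0.43  2.    0.05  1.04 -2.1 ] F [-0.  -0.6 -0.8] w 0.172 g 29.4
slide cm [ 19.36 -19.92  -5.94] dr [-0.011  0.004  1.646]
```

Request:
{"api": "apply_moves", "payload": {"increments": [{"slide":[1.6,-1.65,0.2],"dr":[0,0,0.137],"claw":0},{"slide":[1.6,-1.65,0.2],"dr":[0,0,0.137],"claw":0},{"slide":[1.6,-1.65,0],"dr":[0,0,0.137],"claw":0},{"slide":[1.6,-1.65,0],"dr":[0,0,0.137],"claw":0},{"slide":[1.6,-1.65,0],"dr":[0,0,0.137],"claw":0}]}}

```text
time: 39.9
tool_pos: [514.2, 112.7, 117.4]
orientation: [-2.936, -1.115, -0.001]
wrist_force: [0.5, 0.0, -1.3]
gripper_width: 0.166
grip_force: 29.4
```

Request:
{"api": "apply_moves", "payload": {"increments": [{"slide":[1.6,-1.65,0],"dr":[0,0,0.137],"claw":0},{"slide":[1.6,-1.65,0],"dr":[0,0,0.137],"claw":0},{"slide":[1.6,-1.65,0],"dr":[0,0,0.137],"claw":0},{"slide":[1.6,-1.65,0],"dr":[0,0,0.137],"claw":0},{"slide":[1.6,-1.65,0],"dr":[0,0,0.137],"claw":0}]}}

```text
time: 40.4
tool_pos: [594.2, 30.2, 117.3]
orientation: [-2.391, -2.036, 0.0]
wrist_force: [-0.1, -0.4, -0.1]
gripper_width: 0.175
grip_force: 29.4
```

Request:
{"api": "apply_moves", "payload": {"increments": [{"slide":[1.6,-1.65,0],"dr":[0,0,0.137],"claw":0},{"slide":[1.6,-1.65,0],"dr":[0,0,0.137],"claw":0},{"slide":[0,0,-1],"dr":[0,0,0],"claw":0},{"slide":[0,0,0],"dr":[0,0,0],"claw":0},{"slide":[0,0,0],"dr":[0,0,0],"claw":0}]}}

```text
time: 40.9
tool_pos: [624.9, -1.1, 107.0]
orientation: [-2.097, -2.336, 0.001]
wrist_force: [-0.2, 0.2, 0.0]
gripper_width: 0.169
grip_force: 29.4
```

```bash
python3 -c "
from errs import *
down(630.5,-1.5,61,6.3)"
```

```text
t 40.9 TCP [624.9  -1.1 107. ] x [-0.108  0.994  0.002] y [ 0.994  0.108 -0.002] z [-0.002  0.001 -1.   ] j [ 0.27  0.41 -0.43  1.65  0.18  1.12 -0.1 ] F [-0.2  0.2  0. ] w 0.169 g 29.4
slide cm [ 0.56 -0.04 -4.6 ] dr [-0.001 -0.002  0.002]
```

Request:
{"api": "apply_moves", "payload": {"increments": [{"slide":[0.5,0,-2.3],"dr":[0,0,0],"claw":0},{"slide":[0,0,-2.2],"dr":[0,0,0],"claw":0},{"slide":[0,0,0],"dr":[0,0,0],"claw":0},{"slide":[0,0,0],"dr":[0,0,0],"claw":0}]}}

```text
time: 41.3
tool_pos: [630.5, -1.2, 63.1]
orientation: [-2.096, -2.338, 0.0]
wrist_force: [0.1, 0.8, 0.6]
gripper_width: 0.168
grip_force: 29.4
```

Request:
{"api": "apply_moves", "payload": {"increments": [{"slide":[0,0,-0.15],"dr":[0,0,0],"claw":0},{"slide":[0,0,0],"dr":[0,0,0],"claw":0},{"slide":[0,0,0],"dr":[0,0,0],"claw":0}]}}

```text
time: 41.6
tool_pos: [631.2, -2.0, 61.9]
orientation: [-2.098, -2.338, -0.001]
wrist_force: [-0.3, -0.5, -0.8]
gripper_width: 0.17
grip_force: 29.4
```

Request:
{"api": "apply_moves", "payload": {"increments": [{"slide":[0,0,-0.15],"dr":[0,0,0],"claw":0},{"slide":[0,0,0],"dr":[0,0,0],"claw":0},{"slide":[0,0,0],"dr":[0,0,0],"claw":0}]}}

```text
time: 41.9
tool_pos: [630.7, -2.1, 59.5]
orientation: [-2.097, -2.338, 0.0]
wrist_force: [-0.7, 0.4, 0.5]
gripper_width: 0.172
grip_force: 29.4
```

Request:
{"api": "apply_moves", "payload": {"increments": [{"slide":[0,0,-0.1],"dr":[0,0,0],"claw":0},{"slide":[0,0,0],"dr":[0,0,0],"claw":0},{"slide":[0,0,0],"dr":[0,0,0],"claw":0.35},{"slide":[0,0,0],"dr":[0,0,0],"claw":0.35},{"slide":[0,0,1.5],"dr":[0,0,0],"claw":0.35}]}}

```text
time: 42.4
tool_pos: [629.3, -2.1, 72.0]
orientation: [-2.095, -2.336, 0.004]
wrist_force: [0.5, -0.3, 0.3]
gripper_width: 0.35
grip_force: 0.0
```

Request:
{"api": "apply_moves", "payload": {"increments": [{"slide":[0,0,4],"dr":[0,0,0],"claw":0.35},{"slide":[-1,1.5,3],"dr":[0,0,-0.13],"claw":0.35},{"slide":[-1.7,2.6,0],"dr":[0,0,-0.136],"claw":0.45},{"slide":[-1.7,2.6,0],"dr":[0,0,-0.136],"claw":0.45},{"slide":[-1.7,2.6,0],"dr":[0,0,-0.136],"claw":0.45}]}}

```text
time: 42.9
tool_pos: [569.4, 92.0, 145.1]
orientation: [-2.648, -1.689, -0.003]
wrist_force: [-0.2, 0.7, -0.8]
gripper_width: 0.45
grip_force: 0.0
```

Request:
{"api": "apply_moves", "payload": {"increments": [{"slide":[-1.7,2.6,0],"dr":[0,0,-0.136],"claw":0.45},{"slide":[-1.7,2.6,0],"dr":[0,0,-0.136],"claw":0.45},{"slide":[-1.7,2.6,0],"dr":[0,0,-0.136],"claw":0.45},{"slide":[-1.7,2.6,0],"dr":[0,0,-0.136],"claw":0.45},{"slide":[-1.7,2.6,0],"dr":[0,0,-0.136],"claw":0.45}]}}

```text
time: 43.4
tool_pos: [484.2, 222.2, 144.8]
orientation: [-3.059, -0.71, -0.003]
wrist_force: [-0.5, -0.1, -0.5]
gripper_width: 0.449
grip_force: 0.0
```

Request:
{"api": "apply_moves", "payload": {"increments": [{"slide":[-1.7,2.6,0],"dr":[0,0,-0.136],"claw":0.45},{"slide":[-1.7,2.6,0],"dr":[0,0,-0.136],"claw":0.45},{"slide":[-1.8,2.6,-1],"dr":[0,0,-0.136],"claw":0.45},{"slide":[0,0,-2],"dr":[0,0,0],"claw":0.45},{"slide":[0,0,0],"dr":[0,0,0],"claw":0.45}]}}

```text
time: 43.9
tool_pos: [431.2, 299.1, 112.6]
orientation: [3.14, 0.087, -0.002]
wrist_force: [-1.2, -1.7, -0.1]
gripper_width: 0.446
grip_force: 0.0
```

```bash
python3 -c "
from errs import *
from cig import *
down(431.8,297.2,4,-86.8); snap('wrist','w16'); cig('w16')"
```

```text
t 43.9 TCP [431.2 299.1 112.6] x [ 0.998  0.056 -0.001] y [ 0.056 -0.998  0.001] z [-0.001 -0.001 -1.   ] j [-0.29  0.21 -0.45  1.89  0.1   1.06 -2.29] F [-1.2 -1.7 -0.1] w 0.446 g 0.0
slide cm [  0.06  -0.19 -10.86] dr [ 0.001 -0.001  0.   ]
w16 c [424.  295.3] size [ 22.5 166.7] ang 4.0 px [268, 89, 33, 233]
```

Request:
{"api": "apply_moves", "payload": {"increments": [{"slide":[0,-0.2,-3.5],"dr":[0,0,0],"claw":0.45},{"slide":[0,0,-3.5],"dr":[0,0,0],"claw":0.45},{"slide":[0,0,-3.2],"dr":[0,0,0],"claw":0.4},{"slide":[0,0,0],"dr":[0,0,0],"claw":0.4},{"slide":[0,0,0],"dr":[0,0,0],"claw":0.4}]}}

```text
time: 44.45
tool_pos: [433.6, 296.8, 12.8]
orientation: [-3.14, -0.082, -0.002]
wrist_force: [0.2, -0.1, 1.3]
gripper_width: 0.398
grip_force: 0.0
```

```bash
python3 -c "
from errs import *
down(431.8,297.2,4.5,-86.8)"
```

```text
t 44.45 TCP [433.6 296.8  12.8] x [0.999 0.052 0.001] y [ 0.052 -0.999 -0.001] z [ 0.001  0.001 -1.   ] j [-0.31  0.35 -0.43  1.97  0.18  0.86 -2.35] F [ 0.2 -0.1  1.3] w 0.398 g 0.0
slide cm [-0.18  0.04 -0.83] dr [-0.001  0.001  0.003]
```

Request:
{"api": "apply_moves", "payload": {"increments": [{"slide":[-0.1,0,-0.7],"dr":[0,0,0],"claw":0.4},{"slide":[0,0,0],"dr":[0,0,0],"claw":0},{"slide":[0,0,0],"dr":[0,0,0],"claw":0},{"slide":[0,0,0],"dr":[0,0,0],"claw":0},{"slide":[0,0,0],"dr":[0,0,0],"claw":0}]}}

```text
time: 44.95
tool_pos: [432.4, 297.4, 5.6]
orientation: [-3.139, -0.084, -0.004]
wrist_force: [-1.0, -1.6, 6.6]
gripper_width: 0.181
grip_force: 31.6
```

Request:
{"api": "apply_moves", "payload": {"increments": [{"slide":[0,0,2],"dr":[0,0,0],"claw":0},{"slide":[0,0,4.5],"dr":[0,0,0],"claw":0},{"slide":[0,0,4.5],"dr":[0,0,0],"claw":0},{"slide":[0,0,0],"dr":[0,0,0],"claw":0}]}}

```text
time: 45.35
tool_pos: [434.6, 299.4, 120.9]
orientation: [-3.135, -0.084, -0.015]
wrist_force: [-0.1, 0.4, -0.3]
gripper_width: 0.18
grip_force: 30.7
```

```bash
python3 -c "
from errs import *
down(580.8,-7,62,6.3)"
```

```text
t 45.35 TCP [434.6 299.4 120.9] x [0.999 0.053 0.01 ] y [ 0.053 -0.999 -0.005] z [ 0.009  0.006 -1.   ] j [-0.28  0.2  -0.45  1.89  0.1   1.07 -2.29] F [-0.1  0.4 -0.3] w 0.18 g 30.7
slide cm [ 14.62 -30.64  -5.89] dr [-0.012  0.002  1.627]
```

Request:
{"api": "apply_moves", "payload": {"increments": [{"slide":[1.2,-2.55,0.2],"dr":[0,0,0.1355],"claw":0},{"slide":[1.2,-2.55,0.2],"dr":[0,0,0.1355],"claw":0},{"slide":[1.2,-2.55,0],"dr":[0,0,0.1355],"claw":0},{"slide":[1.2,-2.55,0],"dr":[0,0,0.1355],"claw":0},{"slide":[1.2,-2.55,0],"dr":[0,0,0.1355],"claw":0}]}}

```text
time: 45.85
tool_pos: [492.1, 168.4, 118.7]
orientation: [-2.93, -1.131, -0.001]
wrist_force: [0.2, -0.1, -0.6]
gripper_width: 0.188
grip_force: 30.7
```

Request:
{"api": "apply_moves", "payload": {"increments": [{"slide":[1.2,-2.55,0],"dr":[0,0,0.1355],"claw":0},{"slide":[1.2,-2.55,0],"dr":[0,0,0.1355],"claw":0},{"slide":[1.2,-2.55,0],"dr":[0,0,0.1355],"claw":0},{"slide":[1.2,-2.55,0],"dr":[0,0,0.1355],"claw":0},{"slide":[1.2,-2.55,0],"dr":[0,0,0.1355],"claw":0}]}}

```text
time: 46.35
tool_pos: [552.0, 40.9, 118.6]
orientation: [-2.388, -2.04, -0.0]
wrist_force: [-0.1, 0.7, 0.6]
gripper_width: 0.179
grip_force: 30.7
```

Request:
{"api": "apply_moves", "payload": {"increments": [{"slide":[1.3,-2.55,0],"dr":[0,0,0.1355],"claw":0},{"slide":[1.3,-2.55,0],"dr":[0,0,0.1355],"claw":0},{"slide":[0,0,-1],"dr":[0,0,0],"claw":0},{"slide":[0,0,0],"dr":[0,0,0],"claw":0},{"slide":[0,0,0],"dr":[0,0,0],"claw":0}]}}

```text
time: 46.85
tool_pos: [577.1, -7.9, 108.2]
orientation: [-2.097, -2.337, 0.0]
wrist_force: [-0.6, 0.9, -1.3]
gripper_width: 0.184
grip_force: 30.7
```

```bash
python3 -c "
from errs import *
down(580.8,-7,62,6.3)"
```

```text
t 46.85 TCP [577.1  -7.9 108.2] x [-0.108  0.994  0.002] y [ 0.994  0.108 -0.002] z [-0.002  0.001 -1.   ] j [ 0.28  0.32 -0.41  1.77  0.14  1.08 -0.06] F [-0.6  0.9 -1.3] w 0.184 g 30.7
slide cm [ 0.37  0.09 -4.62] dr [-0.001 -0.002  0.002]
```

Request:
{"api": "apply_moves", "payload": {"increments": [{"slide":[0.3,0.1,-2.3],"dr":[0,0,0],"claw":0},{"slide":[0,0,-2.2],"dr":[0,0,0],"claw":0},{"slide":[0,0,0],"dr":[0,0,0],"claw":0},{"slide":[0,0,0],"dr":[0,0,0],"claw":0}]}}

```text
time: 47.25
tool_pos: [580.6, -7.0, 64.1]
orientation: [-2.096, -2.338, 0.0]
wrist_force: [0.6, 0.2, -0.2]
gripper_width: 0.182
grip_force: 30.7
```

Request:
{"api": "apply_moves", "payload": {"increments": [{"slide":[0,0,-0.2],"dr":[0,0,0],"claw":0},{"slide":[0,0,0],"dr":[0,0,0],"claw":0},{"slide":[0,0,0],"dr":[0,0,0],"claw":0}]}}

```text
time: 47.55
tool_pos: [581.2, -8.0, 62.3]
orientation: [-2.098, -2.338, -0.001]
wrist_force: [0.1, -0.4, -0.4]
gripper_width: 0.18
grip_force: 30.7
```

Request:
{"api": "apply_moves", "payload": {"increments": [{"slide":[0,0,-0.15],"dr":[0,0,0],"claw":0},{"slide":[0,0,0],"dr":[0,0,0],"claw":0},{"slide":[0,0,0],"dr":[0,0,0],"claw":0}]}}

```text
time: 47.85
tool_pos: [580.8, -8.1, 60.0]
orientation: [-2.097, -2.338, 0.0]
wrist_force: [0.2, -0.3, 0.1]
gripper_width: 0.182
grip_force: 30.7
```

Request:
{"api": "apply_moves", "payload": {"increments": [{"slide":[0,0,-0.05],"dr":[0,0,0],"claw":0},{"slide":[0,0,0],"dr":[0,0,0],"claw":0.35},{"slide":[0,0,0],"dr":[0,0,0],"claw":0.35},{"slide":[0,0,1.5],"dr":[0,0,0],"claw":0.35},{"slide":[0,0,4],"dr":[0,0,0],"claw":0.35}]}}

```text
time: 48.35
tool_pos: [578.4, -8.2, 112.6]
orientation: [-2.094, -2.334, 0.006]
wrist_force: [1.3, 0.1, -0.4]
gripper_width: 0.349
grip_force: 0.0
```

Request:
{"api": "apply_moves", "payload": {"increments": [{"slide":[-1.2,2.9,2],"dr":[0,0,-0.127],"claw":0.35},{"slide":[-1.2,2.9,0],"dr":[0,0,-0.127],"claw":0.35},{"slide":[-1.2,2.9,0],"dr":[0,0,-0.127],"claw":0.45},{"slide":[-1.2,2.9,0],"dr":[0,0,-0.127],"claw":0.45},{"slide":[-1.2,2.9,0],"dr":[0,0,-0.127],"claw":0.45}]}}

```text
time: 48.85
tool_pos: [520.4, 138.2, 135.8]
orientation: [-2.727, -1.559, -0.003]
wrist_force: [1.5, 0.4, 0.2]
gripper_width: 0.451
grip_force: 0.0
```

Request:
{"api": "apply_moves", "payload": {"increments": [{"slide":[-1.2,2.9,0],"dr":[0,0,-0.127],"claw":0.45},{"slide":[-1.2,2.9,0],"dr":[0,0,-0.127],"claw":0.45},{"slide":[-1.2,2.9,0],"dr":[0,0,-0.127],"claw":0.45},{"slide":[-1.2,2.9,0],"dr":[0,0,-0.127],"claw":0.45},{"slide":[-1.2,2.9,0],"dr":[0,0,-0.127],"claw":0.45}]}}

```text
time: 49.35
tool_pos: [460.4, 283.3, 135.8]
orientation: [-3.077, -0.63, -0.003]
wrist_force: [0.2, 1.2, -0.3]
gripper_width: 0.445
grip_force: 0.0
```

Request:
{"api": "apply_moves", "payload": {"increments": [{"slide":[-1.2,3,0],"dr":[0,0,-0.127],"claw":0.45},{"slide":[-1.2,3,0],"dr":[0,0,-0.127],"claw":0.45},{"slide":[-1.1,3,0],"dr":[0,0,-0.127],"claw":0.45},{"slide":[0,0,-3],"dr":[0,0,0],"claw":0.45},{"slide":[0,0,0],"dr":[0,0,0],"claw":0.45}]}}

```text
time: 49.85
tool_pos: [423.9, 371.5, 102.5]
orientation: [3.139, 0.048, -0.004]
wrist_force: [-0.1, -1.0, -0.9]
gripper_width: 0.45
grip_force: 0.0
```

```bash
python3 -c "
from errs import *
from cig import *
down(426.3,372.6,4.5,-88.4); snap('wrist','w17'); cig('w17')"
```

```text
t 49.85 TCP [423.9 371.5 102.5] x [ 1.     0.03  -0.002] y [ 0.031 -1.     0.002] z [-0.002 -0.002 -1.   ] j [-0.4   0.3  -0.46  1.81  0.15  1.07 -2.46] F [-0.1 -1.  -0.9] w 0.45 g 0.0
slide cm [ 0.24  0.11 -9.8 ] dr [ 0.002 -0.002 -0.003]
```

Request:
{"api": "apply_moves", "payload": {"increments": [{"slide":[0.1,0,-3],"dr":[0,0,0],"claw":0.45},{"slide":[0,0,-3],"dr":[0,0,0],"claw":0.45},{"slide":[0,0,-3],"dr":[0,0,0],"claw":0.4},{"slide":[0,0,0],"dr":[0,0,0],"claw":0.4},{"slide":[0,0,0],"dr":[0,0,0],"claw":0.4}]}}

```text
time: 50.4
tool_pos: [427.6, 371.7, 16.0]
orientation: [-3.14, -0.043, -0.002]
wrist_force: [0.7, -0.0, 0.3]
gripper_width: 0.4
grip_force: 0.0
```

```bash
python3 -c "
from errs import *
down(426.3,372.6,5,-88.4)"
```

```text
t 50.4 TCP [427.6 371.7  16. ] x [1.    0.027 0.001] y [ 0.027 -1.    -0.001] z [ 0.001  0.001 -1.   ] j [-0.43  0.41 -0.44  1.87  0.22  0.9  -2.51] F [ 0.7 -0.   0.3] w 0.4 g 0.0
slide cm [-0.13  0.09 -1.1 ] dr [-0.001  0.001  0.001]
```

Request:
{"api": "apply_moves", "payload": {"increments": [{"slide":[-0.1,0.1,-1],"dr":[0,0,0],"claw":0.4},{"slide":[0,0,0],"dr":[0,0,0],"claw":0},{"slide":[0,0,0],"dr":[0,0,0],"claw":0},{"slide":[0,0,0],"dr":[0,0,0],"claw":0},{"slide":[0,0,0],"dr":[0,0,0],"claw":0}]}}

```text
time: 50.9
tool_pos: [426.1, 373.3, 5.2]
orientation: [-3.14, -0.044, -0.003]
wrist_force: [-1.3, 0.1, 5.4]
gripper_width: 0.165
grip_force: 31.5
```

Request:
{"api": "apply_moves", "payload": {"increments": [{"slide":[0,0,2],"dr":[0,0,0],"claw":0},{"slide":[0,0,4.5],"dr":[0,0,0],"claw":0},{"slide":[0,0,4.5],"dr":[0,0,0],"claw":0},{"slide":[0,0,0],"dr":[0,0,0],"claw":0}]}}

```text
time: 51.3
tool_pos: [428.2, 375.8, 120.9]
orientation: [-3.134, -0.044, -0.013]
wrist_force: [1.2, -0.1, -1.4]
gripper_width: 0.165
grip_force: 30.8
```

```bash
python3 -c "
from errs import *
down(531.1,-12.5,62,6.3)"
```

```text
t 51.3 TCP [428.2 375.8 120.9] x [1.    0.028 0.009] y [ 0.028 -1.    -0.007] z [ 0.008  0.007 -1.   ] j [-0.4   0.29 -0.47  1.79  0.15  1.09 -2.46] F [ 1.2 -0.1 -1.4] w 0.165 g 30.8
slide cm [ 10.29 -38.83  -5.89] dr [-1.200e-02  1.000e-03  1.652e+00]
```

Request:
{"api": "apply_moves", "payload": {"increments": [{"slide":[0.8,-3,0.2],"dr":[0,0,0.127],"claw":0},{"slide":[0.8,-3,0.2],"dr":[0,0,0.127],"claw":0},{"slide":[0.8,-3,0],"dr":[0,0,0.127],"claw":0},{"slide":[0.8,-3,0],"dr":[0,0,0.127],"claw":0},{"slide":[0.8,-3,0],"dr":[0,0,0.127],"claw":0}]}}

```text
time: 51.8
tool_pos: [465.8, 221.6, 118.2]
orientation: [-2.967, -1.03, -0.001]
wrist_force: [-0.3, -0.1, -0.9]
gripper_width: 0.165
grip_force: 30.8
```

Request:
{"api": "apply_moves", "payload": {"increments": [{"slide":[0.8,-3,0],"dr":[0,0,0.127],"claw":0},{"slide":[0.8,-3,0],"dr":[0,0,0.127],"claw":0},{"slide":[0.8,-3,0],"dr":[0,0,0.127],"claw":0},{"slide":[0.8,-3,0],"dr":[0,0,0.127],"claw":0},{"slide":[0.8,-3,0],"dr":[0,0,0.127],"claw":0}]}}

```text
time: 52.3
tool_pos: [505.8, 71.6, 118.2]
orientation: [-2.497, -1.905, -0.0]
wrist_force: [0.0, 0.8, -0.5]
gripper_width: 0.16
grip_force: 30.8
```

Request:
{"api": "apply_moves", "payload": {"increments": [{"slide":[0.8,-3,0],"dr":[0,0,0.127],"claw":0},{"slide":[0.8,-3,0],"dr":[0,0,0.127],"claw":0},{"slide":[0.8,-2.8,-1],"dr":[0,0,0.128],"claw":0},{"slide":[0,0,0],"dr":[0,0,0],"claw":0},{"slide":[0,0,0],"dr":[0,0,0],"claw":0}]}}

```text
time: 52.8
tool_pos: [529.4, -15.4, 107.9]
orientation: [-2.098, -2.335, 0.001]
wrist_force: [-0.5, 0.3, 0.2]
gripper_width: 0.16
grip_force: 30.8
```

```bash
python3 -c "
from errs import *
down(531.1,-12.5,62,6.3)"
```

```text
t 52.8 TCP [529.4 -15.4 107.9] x [-0.106  0.994  0.001] y [ 0.994  0.106 -0.002] z [-0.002  0.001 -1.   ] j [ 0.3   0.22 -0.39  1.89  0.09  1.05 -0.03] F [-0.5  0.3  0.2] w 0.16 g 30.8
slide cm [ 0.17  0.29 -4.59] dr [-0.001 -0.002  0.003]
```

Request:
{"api": "apply_moves", "payload": {"increments": [{"slide":[0.2,0.3,-2.3],"dr":[0,0,0.003],"claw":0},{"slide":[0,0,-2.2],"dr":[0,0,0],"claw":0},{"slide":[0,0,0],"dr":[0,0,0],"claw":0},{"slide":[0,0,0],"dr":[0,0,0],"claw":0}]}}

```text
time: 53.2
tool_pos: [531.6, -10.9, 63.8]
orientation: [-2.091, -2.342, 0.0]
wrist_force: [0.9, -0.5, 0.0]
gripper_width: 0.161
grip_force: 30.8
```

Request:
{"api": "apply_moves", "payload": {"increments": [{"slide":[0,0,-0.2],"dr":[0,0,0],"claw":0},{"slide":[0,0,0],"dr":[0,0,0],"claw":0},{"slide":[0,0,0],"dr":[0,0,0],"claw":0}]}}

```text
time: 53.5
tool_pos: [532.2, -12.0, 62.2]
orientation: [-2.093, -2.342, -0.001]
wrist_force: [-0.1, -0.4, 0.3]
gripper_width: 0.165
grip_force: 30.8
```

Request:
{"api": "apply_moves", "payload": {"increments": [{"slide":[0,0,-0.2],"dr":[0,0,0],"claw":0},{"slide":[0,0,0],"dr":[0,0,0],"claw":0},{"slide":[0,0,0],"dr":[0,0,0],"claw":0}]}}

```text
time: 53.8
tool_pos: [531.7, -12.1, 59.4]
orientation: [-2.092, -2.342, 0.0]
wrist_force: [-1.3, 0.2, 0.2]
gripper_width: 0.159
grip_force: 30.8
```

Release, lift clear and move well away, then take the last look.

Request:
{"api": "apply_moves", "payload": {"increments": [{"slide":[0,0,0],"dr":[0,0,0],"claw":0.35},{"slide":[0,0,0],"dr":[0,0,0],"claw":0.35},{"slide":[0,0,1.5],"dr":[0,0,0],"claw":0.35},{"slide":[0,0,4],"dr":[0,0,0],"claw":0.35},{"slide":[0,0,4],"dr":[0,0,0],"claw":0.35}]}}

```text
time: 54.3
tool_pos: [531.2, -11.8, 156.2]
orientation: [-2.091, -2.341, 0.001]
wrist_force: [1.0, -1.4, 0.2]
gripper_width: 0.349
grip_force: 0.0
```

Request:
{"api": "apply_moves", "payload": {"increments": [{"slide":[-1,3,4],"dr":[0,0,0],"claw":0.35},{"slide":[-1,4,3],"dr":[0,0,0],"claw":0.35},{"slide":[-1,4,2],"dr":[0,0,0],"claw":0.35},{"slide":[-1,4,0],"dr":[0,0,0],"claw":0.35},{"slide":[-1,4,0],"dr":[0,0,0],"claw":0.35}]}}

```text
time: 54.8
tool_pos: [481.8, 178.3, 245.4]
orientation: [2.093, 2.342, 0.004]
wrist_force: [0.3, 0.1, 0.2]
gripper_width: 0.353
grip_force: 0.0
```

Request:
{"api": "apply_moves", "payload": {"increments": [{"slide":[-1,4,0],"dr":[0,0,0],"claw":0.35},{"slide":[-1,4,0],"dr":[0,0,0],"claw":0.35},{"slide":[-1,4,0],"dr":[0,0,0],"claw":0.35},{"slide":[0,0,0],"dr":[0,0,0],"claw":0.35},{"slide":[0,0,0],"dr":[0,0,0],"claw":0.35}]}}

```text
time: 55.3
tool_pos: [451.6, 297.5, 244.0]
orientation: [-2.089, -2.345, -0.001]
wrist_force: [-0.3, 0.4, -0.1]
gripper_width: 0.347
grip_force: 0.0
```

```bash
python3 -c "
from errs import *
st()
t=snap('top','t18'); s=snap('scene','s18')
a=cv2.resize(t['color'][165:275,240:350],(400,400),interpolation=cv2.INTER_CUBIC);b=cv2.resize(s['color'][185:265,225:345],(400,267),interpolation=cv2.INTER_CUBIC);c=cv2.resize(t['color'][165:245,150:240],(225,200))
d=cv2.resize(s['color'][130:290,150:350],(250,200))
r=np.zeros((400,400,3),np.uint8); r[:267]=b; r[267:,:166]=cv2.resize(c,(166,133)); r[267:,170:336]=cv2.resize(d,(166,133))
cv2.imwrite('pics/m18.png',np.hstack([a,r]))"
```

```text
t 55.3 TCP [451.6 297.5 244. ] x [-0.115  0.993  0.001] y [ 0.993  0.115 -0.   ] z [-0.     0.001 -1.   ] j [-0.07  0.16 -0.66  1.69  0.1   1.33 -0.63] F [-0.3  0.4 -0.1] w 0.347 g 0.0
```

View pics/m18.png

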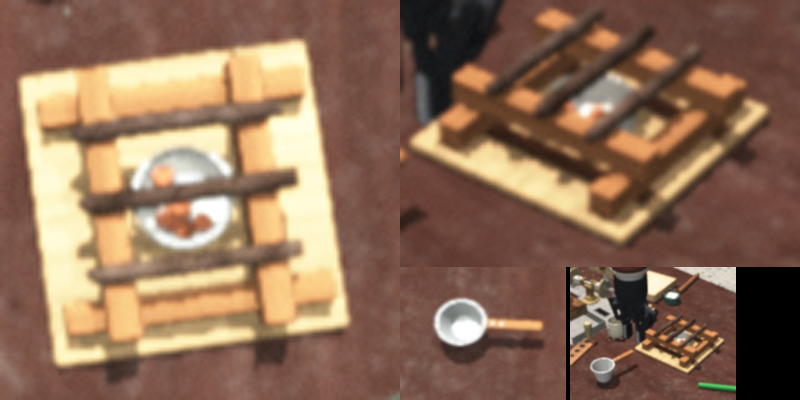

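All three cigars lie across both upper slats with gaps between them. Their ends in the left panel are (78,133)-(283,110), (84,205)-(297,178) and (92,272)-(300,247). The upper slats run (93,70)-(125,338) and (244,52)-(280,318). I'll check these in the board frame.

```bash
python3 - <<'E'
from h import *
T=load('t18'); k=400/110
g=lambda a:(240+a[0]/k-.5,165+a[1]/k-.5)
a=np.radians(6.3);ex=np.array([np.cos(a),np.sin(a)]);ey=np.array([-ex[1],ex[0]])
C=np.mean([atz(T,g(p),10)[:2] for p in [(20,76),(304,40),(350,327),(57,367)]],0); print('board',C.round(1))
for n,p,q,z in [('c3',(78,133),(283,110),62),('c2',(84,205),(297,178),63),('c1',(92,272),(300,247),62),('uL',(93,70),(125,338),54),('uR',(244,52),(280,318),54),('lowfar',(38,108),(302,80),32),('lownear',(66,319),(335,286),32)]:
    P=atz(T,g(p),z)[:2];Q=atz(T,g(q),z)[:2];m=(P+Q)/2-C;d=Q-P
    print(n,'bx %.1f by %.1f len %.0f ang %.1f'%(m@ex,m@ey,np.linalg.norm(d),np.degrees(np.arctan2(d@ey,d@ex))))
E
```

```text
board [583.4  -7.7]
c3 bx 47.0 by -3.0 len 142 ang -91.1
c2 bx -2.4 by -2.9 len 147 ang -90.4
c1 bx -49.1 by -0.1 len 143 ang -90.9
uL bx -1.0 by 53.4 len 188 ang 179.1
uR bx -2.0 by -52.9 len 187 ang 179.1
lowfar bx 73.6 by -0.5 len 189 ang -91.4
lownear bx -76.0 by -1.0 len 189 ang -90.8
```

All of it is well inside the limits, so I'm handing the job in.

```bash
python3 -c "
from station import close_job
print(close_job())"
```

```text
the job is handed in; nothing more can be done
None
```

The job is handed in: the pellets are in the dish, the emptied scoop stands upright on the table, the four slats are cribbed in place, and three cigars lie across the upper slats with gaps; my last measurements were all within the limits, but the judging result was not shown.

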